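# Snap the mail case's seal shut with the pliers

### The job

Take the snap pliers out of their holder, put their jaws around the press-stud seal on the mail case and squeeze the handles gently until the button clicks fully home, without crushing it, touching the seal by hand or shoving it aside. Then stand the pliers back in the holder, jaws down, and let go; leave the mug, the stamp and the parcel where they are.

Things in the scene. Friction and masses are not known exactly. Their poses are not given: they have to be found in the camera images.
- pliers: Steel hand pliers, about 180 g, 107 mm tall, standing in the holder, jaws down. Origin: midway between the two jaw tips, at tip height; z up along the pliers, y across handles and jaws (squeezing direction), x along the hinge pin (at z = 47 mm). Jaws 14 mm wide along x; flat inner faces from the tips to z = 30 mm, 33 mm apart at rest at z = 8 mm; 49 mm over their outsides. Pose not given while held.
- handles (a point): Point midway between the pliers' two green handles, at z = 97 mm of the pliers; axes as theirs. Each handle has a green cross barrel here (14 mm diameter, 22 mm long along x); 64 mm over both at rest. Grip both barrels from above, fingers closing along y. Sprung open: 2.5 N at the barrels starts to close them. Squeezed to 61 mm they carry well.
- pliers_arm (a joint): Closing angle of the pliers, rad: 0 at rest (fully open, held open by a spring), 0.6 at most; the jaws meet the open seal at about 0.25 to 0.45, the closed one at 0.35 to 0.58. Squeezing the handles closes the jaws: 0.77 mm at the jaws for each 1 mm at the barrels. The spring takes about 6 N at the barrels when nearly shut; 10 N at the jaws takes 7 N more at the barrels.
- pocket (a point): Centre of the pocket's floor in the pliers holder, 6 mm above the desk. x and y as the holder's. The pliers stand on this floor, so the jaw tips midpoint is here when they are put away.
- holder: Fixed grey plastic pliers holder on a 60 x 80 mm foot; origin at the desk, under its centre. Pocket inside 20 mm (x) by 56 mm (y), rim 44 mm above the desk. The pliers' y axis lies along the holder's y, either way round.
- case: Fixed blue mail transfer case with a grey lid, 176 (x) x 126 (y) x 60 mm; origin at the desk under its centre. The seal stands in the middle of the lid's top.
- seal (a point): Press-stud seal: an upright white lug plate 22 mm wide (x), 6 mm thick (y), 36 mm high above the lid. This point: on the stud's axis in the plate's mid-plane, 26 mm above the lid, 86 mm above the desk; axes as the case's, stud along y. On the -y side a brass button, 16 mm diameter, its face 11 mm from this point when open, 6 mm when closed.
- back (a point): Point on the +y face of the lug plate, on the stud's axis, 3 mm from the seal point. A steel backing washer (16 mm diameter) stands here, its face 1.5 to 9.5 mm out from this point: it differs from case to case and is not measured, so the squeeze must be found by feel. One jaw presses this washer while the other presses the button, about level with the stud's axis.
- button (a joint): Travel of the brass button towards the lug, in m: 0 open, 0.005 fully closed. Resists with about 10 N at first, less and less as it moves; past 4 mm it snaps home by itself and stays. More than 16 N crushes it.
- lug (a joint): Sideways give of the whole seal along the case's y, in m: 0 at rest, springs back at 0.7 N per mm; stops at 9 mm either way, and beyond 7 mm counts as shoved aside. Too weak to press the button against: hence the pliers.
- mug: White mug, 76 mm diameter, 85 mm high, origin under its centre. Leave alone.
- stamp: Wooden hand stamp, 42 mm diameter, 72 mm high, origin under its centre. Leave alone.
- parcel: Cardboard parcel, 110 x 80 x 50 mm, origin under its centre. Leave alone.
There are look-alikes about, which are no part of the job. Leave any green look-alike of the holder alone. Several things have the shape of the pliers; the one meant has the colours described above.

How it is judged:
On the way, in this order (a step that is already met when the one before it is completed fails the run):
1. the pliers are lifted out of the holder (z of pliers in the frame of pocket above 0.04 m), for 0.2 s.
2. the button is clicked home while the pliers are in the hand (value of joint button above 0.0045 m and contact force between the fingers and pliers above 0.5 N and distance between pliers and seal below 0.04 m), for 0.2 s.
At the end, for the whole second after the job is handed in: The button is fully closed (over 4.5 mm of its 5 mm) and the pliers stand at rest in the holder's pocket, jaw tips within 12 mm of the pocket floor's centre, upright within 0.2 rad, released (value of joint button above 0.0045 m and distance between pliers and pocket below 0.012 m and angle between pliers's own z axis and vertical below 0.2 rad and linear speed of pliers below 0.02 m/s and contact force between pliers and holder above 0.2 N); the robot touches nothing.
It fails at once if the button is pressed with more than 16 N (contact force between button and anything else above 16 N).
It fails at once if the seal is touched by the fingers or the arm (contact force between any of the fingers, the arm and case above 0.3 N).
It fails at once if the seal is shoved aside by more than 7 mm (value of joint lug above 0.007 m or value of joint lug below -0.007 m).
It fails at once if the mug, stamp or parcel is moved by more than 20 mm (distance of any of mug, stamp, parcel from where it was at the start of the episode above 0.02 m).
It also fails if it takes over 67 s, if anything falls off the work surface, if the arm or the gripper's body presses on something with over 40 N, if the wrist force passes 120 N, or if a joint passes its speed limit or range.

### The arm

A 6-joint arm with a two-finger parallel gripper is mounted at the origin on the work surface. World frame = base frame: x ahead of the robot, y to its left, z up, the work surface at z = 0. Lengths are in m, angles in rad, forces in N, time in s.
With the tool pointing down it reaches from about 0.35 to 0.85 m from the base axis. Payload 8.1 kg.
Tool frame: the origin (TCP) lies at the very end of the fingers, on their centre line; the grasp point (between the pads) lies 19 mm behind it; z points along the fingers, y is the direction in which the jaws open and shut (so a half turn about z gives the same grasp; the last joint's range is limited). The gripper opens to 93 mm and grips with 3 to 60 N. Pads are 15 mm wide; open, the fingers measure 128 mm over their backs; the gripper's body (75 mm by 188 mm) begins 65 mm behind the grasp point.
Start: joints at [-1.218, 0.13, 1.488, -0, 1.523, -0.085], TCP at [0.254, -0.543, 0.198] pointing down, gripper open.
Joint ranges: [-2.96, 2.96], [-0.89, 2.26], [0.02, 2.5], [-1.34, 4.48], [0, 2.73], [-2.66, 2.66]. Speed limits (rad/s): [2.39, 2.39, 2.79, 3.14, 3.14, 3.14].

### API

Orientations are given as a rotation vector (axis times angle).
In Python, from plant import robot gives the robot as it stands.
- The arm moves only by the tool jog_arm, never from a script. Its argument "commands" is a list of rows, each a list of 3 entries, a list of its own where there are three numbers: the shift along the world's x, y, z scaled (see below), then the turn, a rotation vector about the world's x, y, z scaled (see below), then the closure, from -1 (fully open) to 1 (shut), so that 0 is half open. In form: [[[tx, ty, tz], [ax, ay, az], hand], ...]. A call has 1 to 10 rows; each row is the pose to reach, as a shift and turn from the pose measured when the call began, turning the shorter way round; what a row does not reach only later rows make up. The controller multiplies each number of a shift by 0.6 m and each number of a turn by 2 pi rad. A row lasts 1/8 s, in which the tool goes at most 62.5 mm and 10.7 degrees, less where a joint would pass 70% of its speed; a pose out of reach is approached as far as the arm can. A call with a number of a shift or a turn outside -1 to 1 is refused whole. A call with a gripper value outside its range is refused whole. The fingers move at their own pace and stop on an object; "newtons" is the grip in N (left out, the last holds). Time passes only in rows, so rows that repeat a pose let the fingers close. It gives the time, the measured TCP pose, the force and the opening at its end, in the units of the state.
- robot.read_state(): the state, without advancing time (a new reading comes with each control period).
- robot.read_camera(name): name is "side" or "top"; returns a dict with "pixels" (420x560x3 uint8, red, green, blue), "fovy" (degrees; the focal length in pixels is half the picture's height over the tangent of half this angle, whatever the lens; pixels are square), "cx", "cy" (the principal point, pixels), "distortion" ([k1, k2, p1, p2, k3] as OpenCV has them; the pictures are not rectified), "rvec" (rotation vector, rad) and "tvec" (3), from world to camera coordinates, as OpenCV has them. Camera axes: x right, y down, z forward; pixel columns grow to the right and rows downward; lengths in m; the calibration is good to about 2 mm. A picture is of the moment at which its call begins. There is no depth.
- robot.close_job(): hands the job in, once; it reports no verdict.
Trained networks look in the newest picture that a camera, given by its name, has taken for a name from the list of things; names that differ only in an ending like _2 or _b are one class to them, and where a whole thing is asked for, a point or a joint stands for the part that bears it (a point fixed in the world has none). Each returns a list of dicts, best first, with "p" (0 to 1); they miss things now and then, are a little off and sometimes report something else, mostly with a low value. They report only what shows in the picture. A call takes as long as a camera call. They do not tell look-alikes from the thing itself.
- robot.trace(camera, name): "pixels" (420x560 bool, what is visible of it) and "uv" ([column, row] in pixels, amid what is visible of it).
The state is a dict: "t": time; "q": joint angles; "dq": joint speeds; "joint_torque": joint torques, N m; "tool_pos": TCP position; "orientation": TCP orientation; "force": force on the tool from outside, world axes, zero at the start; "wrist_torque": the same for the moment, N m; "opening": finger opening in m.
Only numpy, scipy, OpenCV 4.12 (cv2) and the standard library are available. Lean on these libraries where they do the work, as an engineer would, in place of code of your own. Each camera call takes 0.05 s, during which the arm holds its last target.

## Working session

There is one attempt and no reset: what is moved stays moved. The work goes in short steps, Python scripts to look and compute and a tool call to move; the robot and the scene stay as the last step left them, time stands still between calls to the robot, and variables do not carry over. Pictures are saved under pics/ and viewed, and the job is handed in when it is done.

Besides the shell and the picture viewer there is one more tool, called after "Emit:" by a JSON object that holds its "method" and its "body", one argument or row to a line. jog_arm: Moves the arm, as the interface text tells. Shifts and turns lie within -1 to 1; 1 stands for 0.6 m of shift or 2 pi rad of turn. Its arguments: {"type":"object","properties":{"commands":{"type":"array"},"newtons":{"type":"number"}},"required":["commands"]}

```bash
ls; mkdir -p pics; cat > h.py <<'E'
import numpy as np, cv2, pickle
from plant import robot
def cam(n):
    d=robot.read_camera(n)
    f=d["pixels"].shape[0]/2/np.tan(np.radians(d["fovy"])/2)
    d["K"]=np.array([[f,0,d["cx"]],[0,f,d["cy"]],[0,0,1.]])
    d["D"]=np.array(d["distortion"],float); d["rvec"]=np.array(d["rvec"],float); d["tvec"]=np.array(d["tvec"],float)
    d["R"]=cv2.Rodrigues(d["rvec"])[0]; d["C"]=-d["R"].T@d["tvec"]
    pickle.dump(d,open(f"{n}.pkl","wb")); return d
def load(n): return pickle.load(open(f"{n}.pkl","rb"))
def proj(d,P): return cv2.projectPoints(np.array(P,float).reshape(-1,1,3),d["rvec"],d["tvec"],d["K"],d["D"])[0].reshape(-1,2)
def ray(d,uv):
    x=cv2.undistortPoints(np.array(uv,float).reshape(-1,1,2),d["K"],d["D"]).reshape(-1,2)
    r=np.c_[x,np.ones(len(x))]@d["R"]; return r/np.linalg.norm(r,axis=1)[:,None]
def onz(d,uv,z):
    r=ray(d,uv); return d["C"]+r*((z-d["C"][2])/r[:,2])[:,None]
def tri(d1,u1,d2,u2):
    A=[];b=[]
    for d,u in((d1,u1),(d2,u2)):
        r=ray(d,u)[0]; M=np.eye(3)-np.outer(r,r); A.append(M); b.append(M@d["C"])
    return np.linalg.lstsq(np.vstack(A),np.hstack(b),rcond=None)[0]
def save(img,name,scale=1):
    if scale!=1: img=cv2.resize(img,None,fx=scale,fy=scale,interpolation=cv2.INTER_CUBIC)
    cv2.imwrite(f"pics/{name}.png",cv2.cvtColor(img,cv2.COLOR_RGB2BGR))
E
python3 - <<'E'
from h import *
for n in("top","side"):
    d=cam(n); save(d["pixels"],n+"0",1.4); print(n,d["C"],d["R"][2],d["D"],d["K"][0,0])
    for nm in("pliers","holder","case","seal","mug","stamp","parcel","handles","pocket","back","button"):
        try: print(nm,[(np.round(x["p"],2),np.round(x["uv"]).tolist(),int(x["pixels"].sum())) for x in robot.trace(n,nm)])
        except Exception as e: print(nm,e)
print(robot.read_state())
E
```

```text
pics
top [ 0.52041602 -0.01681848  1.24793442] [ 0.05600018 -0.00635628 -0.99841053] [-0.07707752  0.          0.          0.          0.        ] 401.1071711436451
pliers [(np.float64(0.61), [338.0, 175.0], 138)]
holder [(np.float64(0.94), [318.0, 266.0], 475), (np.float64(0.94), [362.0, 224.0], 531), (np.float64(0.56), [314.0, 221.0], 374)]
case [(np.float64(0.96), [214.0, 223.0], 2514)]
seal [(np.float64(0.71), [137.0, 243.0], 711), (np.float64(0.48), [214.0, 227.0], 70)]
mug [(np.float64(0.71), [134.0, 244.0], 665)]
stamp [(np.float64(0.42), [274.0, 147.0], 140)]
parcel [(np.float64(0.6), [421.0, 270.0], 1146), (np.float64(0.24), [136.0, 245.0], 753)]
handles [(np.float64(0.69), [340.0, 176.0], 170)]
pocket [(np.float64(0.81), [319.0, 266.0], 514), (np.float64(0.66), [312.0, 216.0], 349), (np.float64(0.64), [363.0, 227.0], 502)]
back [(np.float64(0.49), [213.0, 227.0], 81), (np.float64(0.45), [327.0, 219.0], 49), (np.float64(0.21), [135.0, 243.0], 761)]
button []
side [ 0.2096955  -1.04446474  0.72256005] [ 0.30411491  0.80976824 -0.50178632] [-0.00811334  0.          0.         
[... 800 characters left out ...]
6.0], 83)]
button []
{'t': 1.2, 'q': array([-1.21839549e+00,  1.30414857e-01,  1.48819587e+00, -3.17103500e-05,
        1.52299901e+00, -8.54328193e-02]), 'dq': array([ 1.82312165e-04, -3.31289560e-04,  5.72874234e-04, -2.52829410e-03,
       -1.04838720e-03, -6.48304043e-05]), 'joint_torque': array([-2.85139713e-04, -5.59771907e+01, -4.92056894e+01,  7.67332572e-02,
        2.28262605e-02, -2.03128377e-05]), 'tool_pos': array([ 0.2543793 , -0.54341109,  0.19822861]), 'orientation': array([-3.06660014e+00, -6.82266866e-01,  5.28829669e-05]), 'force': array([-0.0005051 ,  0.08824317,  0.42339087]), 'wrist_torque': array([ 0.02318182, -0.07339298, -0.06690845]), 'opening': 0.09292118428242285}
```

View pics/top0.png

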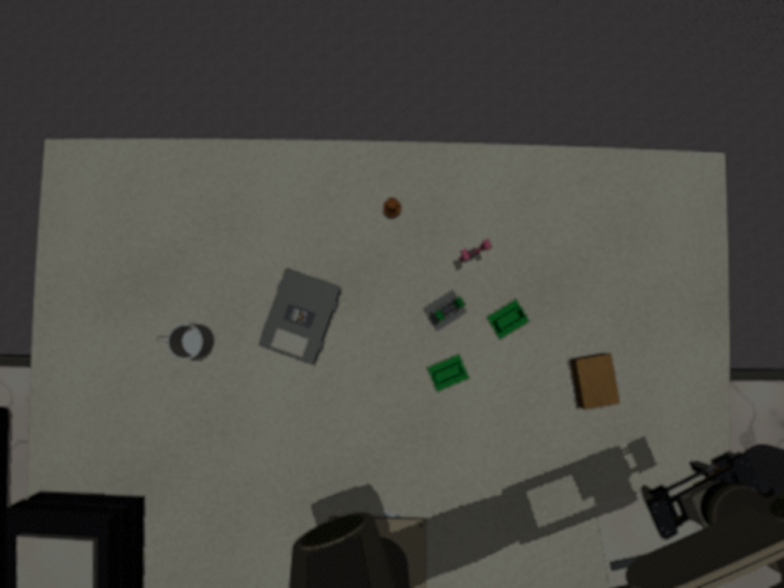

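View pics/side0.png

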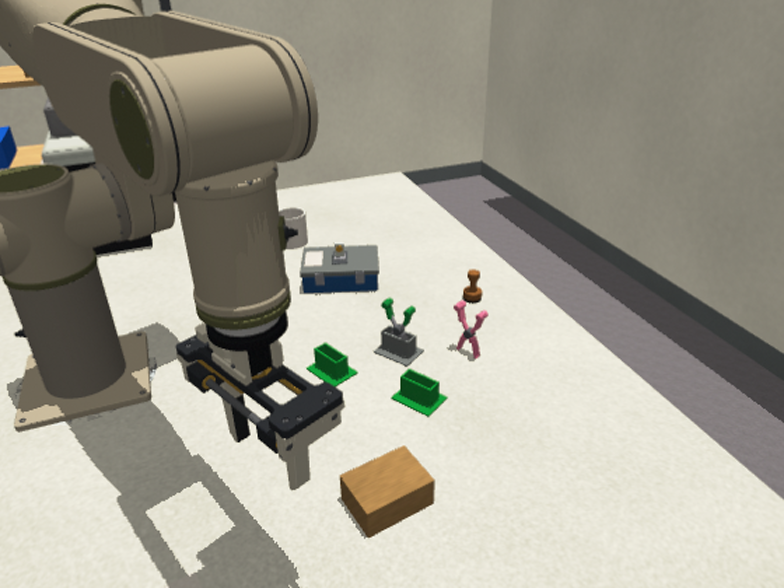

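```bash
python3 - <<'E'
from h import *
d=load("top"); save(d["pixels"][150:290,180:390],"topc",3.8)
d=load("side"); save(d["pixels"][140:300,190:370],"sidec",3.7)
E
```

```text
(no output)
```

View pics/topc.png

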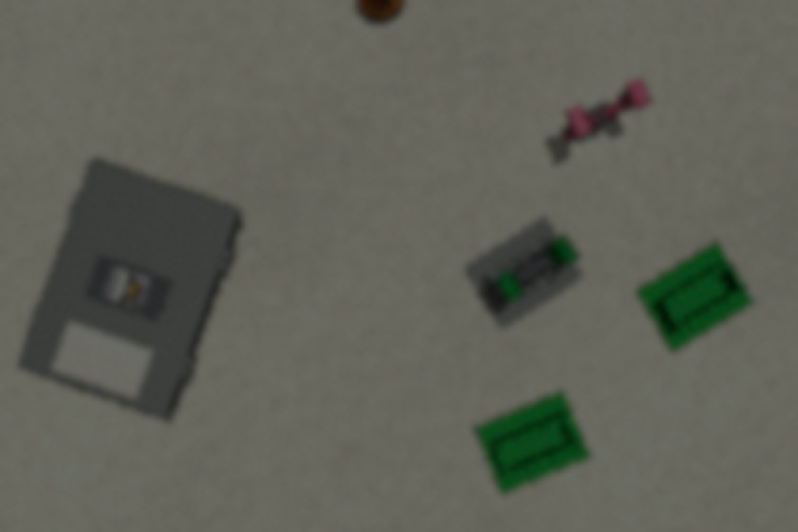

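View pics/sidec.png

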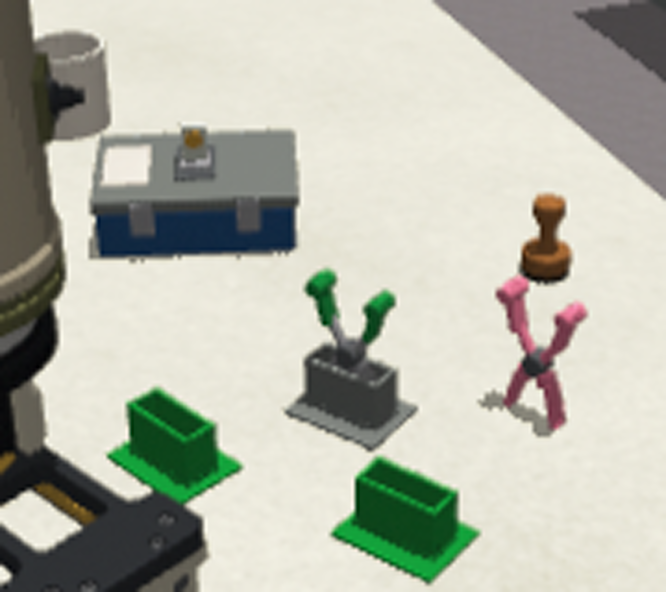

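```bash
cat > fit.py <<'E'
from h import *
from scipy.optimize import minimize
def rz(a): c,s=np.cos(a),np.sin(a); return np.array([[c,-s,0],[s,c,0],[0,0,1.]])
def sil(d,boxes,pose,S=4):
    m=np.zeros((420*S,560*S),np.uint8)
    for lo,hi in boxes:
        P=np.array([[x,y,z] for x in(lo[0],hi[0]) for y in(lo[1],hi[1]) for z in(lo[2],hi[2])])
        P=P@rz(pose[2]).T+[pose[0],pose[1],0]
        uv=(proj(d,P)+.5)*S
        cv2.fillConvexPoly(m,cv2.convexHull(np.round(uv*16).astype(np.int32)),1,shift=4)
    return cv2.resize(m.astype(np.float32),(560,420),interpolation=cv2.INTER_AREA)
def fit(boxes,obs,p0):
    def cost(p): return sum(np.abs(sil(d,boxes,p)-m).sum()/m.sum() for d,m in obs)
    best=None
    for s in(1,.4,.15):
        sim=np.vstack([p0]+[np.array(p0)+np.eye(3)[i]*[.01*s,.01*s,.15*s] for i in range(3)])
        r=minimize(cost,p0,method="Nelder-Mead",options=dict(initial_simplex=sim,xatol=1e-5,fatol=1e-5)); p0=r.x
    return r.x,r.fun
E
python3 - <<'E'
from fit import *
T=load("top");S=load("side")
import colorsys
for n,d in(("top",T),("side",S)):
    im=d["pixels"].astype(int); r,g,b=im[...,0],im[...,1],im[...,2]
    gm=((g>1.6*r)&(g>1.5*b)&(g>30)).astype(np.uint8)
    k,l,st,c=cv2.connectedComponentsWithStats(gm,connectivity=8)
    print(n,[(np.round(c[i],1).tolist(),st[i,4]) for i in range(1,k) if st[i,4]>4])
    bm=((r>1.35*b)&(r>g*1.1)).astype(np.uint8)
    k,l,st,c=cv2.connectedComponentsWithStats(bm,connectivity=8)
    print(" brassy",[(np.round(c[i],1).tolist(),st[i,4]) for i in range(1,k) if st[i,4]>3])
# fresh masks
out={}
for n in("top","side"):
    cam(n)
    for nm in("case","holder"):
        out[n,nm]=robot.trace(n,nm)
pickle.dump(out,open("masks.pkl","wb"))
print(onz(T,[[214,227],[317,221],[134,244]],0.06))
for n in("top","side"):
  d=load(n)
  v=d["pixels"].copy()
  for x in out[n,"case"]+out[n,"holder"]:
    cs,_=cv2.findContours(x["pixels"].astype(np.uint8),cv2.RETR_EXTERNAL,cv2.CHAIN_APPROX_NONE); cv2.drawContours(v,cs,-1,(255,0,0),1)
  save(v[140:300,180:390],n+"m",3.7)
print(robot.read_state()["t"])
E
```

```text
top [([327.7, 215.6], np.int32(28)), ([362.2, 227.6], np.int32(427)), ([313.6, 224.8], np.int32(35)), ([319.5, 265.9], np.int32(444))]
 brassy [([279.7, 147.8], np.int32(142)), ([345.0, 175.7], np.int32(54)), ([332.3, 181.8], np.int32(44)), ([214.8, 225.9], np.int32(10)), ([424.7, 272.0], np.int32(1085)), ([512.3, 335.9], np.int32(63)), ([510.7, 349.8], np.int32(6)), ([528.1, 353.8], np.int32(17)), ([464.2, 352.2], np.int32(5)), ([1.5, 353.2], np.int32(4)), ([28.0, 354.0], np.int32(4)), ([513.8, 354.8], np.int32(6)), ([510.6, 358.4], np.int32(5)), ([531.8, 358.0], np.int32(6)), ([539.7, 359.7], np.int32(18)), ([548.4, 358.5], np.int32(14)), ([544.0, 365.5], np.int32(6)), ([554.2, 365.2], np.int32(4)), ([504.2, 368.2], np.int32(4)), ([551.2, 366.8], np.int32(4)), ([483.8, 369.5], np.int32(13)), ([537.5, 377.5], np.int32(4)), ([221.5, 384.5], np.int32(4)), ([521.0, 385.0], np.int32(4)), ([273.0, 387.6], np.int32(5)), ([90.2, 390.8], np.int32(6)), ([472.8, 392.8], np.int32(4)), ([213.2, 395.8], np.int32(4)), ([236.9, 397.5], np.int32(10)), ([286.0, 399.8], np.int32(4)), ([556.3, 401.7],
[... 400 characters left out ...]
, np.int32(4))]
side [([276.9, 219.4], np.int32(69)), ([291.2, 224.7], np.int32(55)), ([236.0, 260.8], np.int32(614)), ([298.9, 280.3], np.int32(751))]
 brassy [([10.7, 55.1], np.int32(349)), ([19.4, 111.1], np.int32(297)), ([241.8, 177.1], np.int32(21)), ([334.8, 210.6], np.int32(307)), ([341.8, 228.8], np.int32(72)), ([329.1, 243.8], np.int32(33)), ([338.6, 247.1], np.int32(66)), ([155.9, 267.6], np.int32(117)), ([187.4, 266.3], np.int32(60)), ([147.9, 272.1], np.int32(51)), ([207.3, 275.4], np.int32(72)), ([197.0, 317.5], np.int32(4)), ([275.8, 350.0], np.int32(2811))]
[[ 0.53892083  0.1698482   0.06      ]
 [ 0.56281742 -0.13508356  0.06      ]
 [ 0.48321895  0.40795896  0.06      ]]
1.5
```

View pics/topm.png

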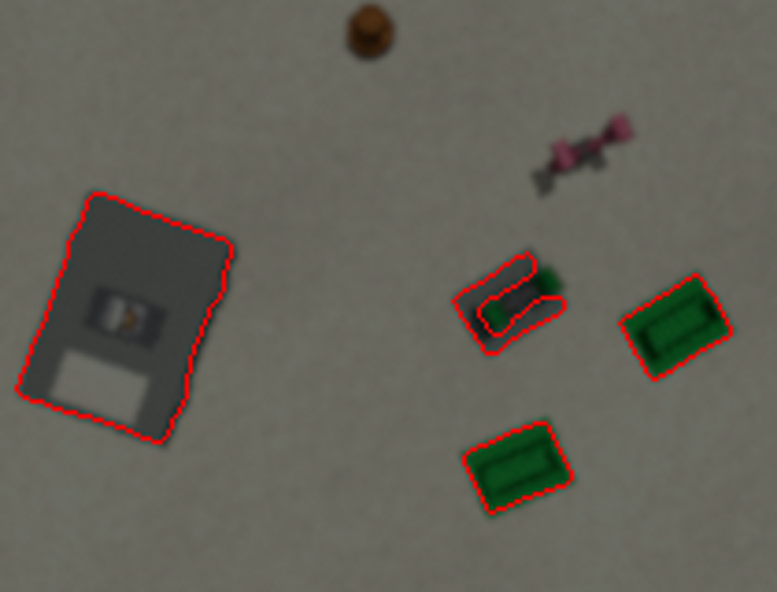

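View pics/sidem.png

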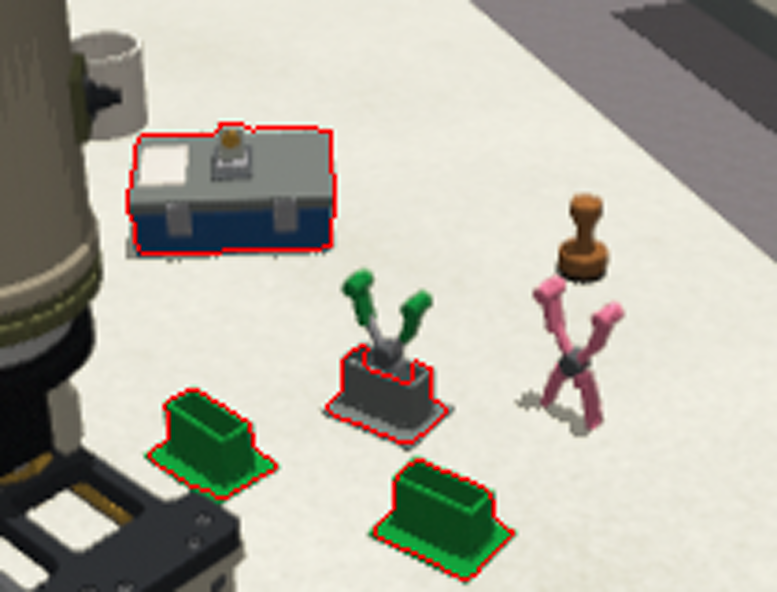

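```bash
python3 - <<'E'
from fit import *
T=load("top");S=load("side"); out=pickle.load(open("masks.pkl","rb"))
def hull(m):
    p=np.argwhere(m)[:,::-1].astype(np.int32); o=np.zeros(m.shape,np.uint8); cv2.fillConvexPoly(o,cv2.convexHull(p),1); return o.astype(np.float32)
tc=out["top","case"][0]["pixels"].astype(np.float32); sc=out["side","case"][0]["pixels"].astype(np.float32)
box=[((-.088,-.063,0),(.088,.063,.06)),((-.011,-.003,.06),(.011,.003,.096)),((-.008,-.011,.078),(.008,.007,.094))]
for nm,o in(("both",[(T,tc),(S,sc)]),("top",[(T,tc)]),("side",[(S,sc)])):
    print("case",nm,fit(box,o,[.53,.17,-.35]))
def near(l,u): return min(l,key=lambda x:np.hypot(*(np.array(x["uv"])-u)))["pixels"]
th=hull(near(out["top","holder"],[314,221])); sh=hull(near(out["side","holder"],[284,249]))
hb=[((-.03,-.04,0),(.03,.04,.004)),((-.013,-.031,0),(.013,.031,.044))]
for nm,o in(("both",[(T,th),(S,sh)]),("top",[(T,th)]),("side",[(S,sh)])):
    print("holder",nm,fit(hb,o,[.56,-.135,.55]))
a=tri(T,[[313.6,224.8]],S,[[276.9,219.4]]);b=tri(T,[[327.7,215.6]],S,[[291.2,224.7]])
print(a,b,(a+b)/2,np.linalg.norm(a-b),np.arctan2(*(a-b)[[1,0]]))
print(onz(T,[[313.6,224.8],[327.7,215.6]],.103),onz(S,[[276.9,219.4],[291.2,224.7]],.1))
print("brass",tri(T,[[214.8,225.9]],S,[[241.8,177.1]]), onz(T,[[214.8,225.9]],.086),onz(S,[[241.8,177.1]],.086))
R=cv2.Rodrigues(robot.read_state()["orientation"])[0];print(R)
E
```

```text
case both (array([ 0.54469261,  0.17564755, -0.31862098]), np.float64(0.14376871287822723))
case top (array([ 0.54414243,  0.17357734, -0.32760591]), np.float64(0.06332401186227798))
case side (array([ 0.54666293,  0.18175405, -0.32099941]), np.float64(0.05872756987810135))
holder both (array([ 0.56336554, -0.13933016,  0.63008494]), np.float64(0.21926838159561157))
holder top (array([ 0.56279481, -0.1406102 ,  0.60483274]), np.float64(0.054580897092819214))
holder side (array([ 0.56493806, -0.13553953,  0.63402005]), np.float64(0.10336538404226303))
[ 0.55072917 -0.12204704  0.09514005] [ 0.57669801 -0.16177849  0.09620693] [ 0.56371359 -0.14191277  0.09567349] 0.0474774317878632 2.1497045540869437
[[ 0.5502299  -0.12123114  0.103     ]
 [ 0.57734867 -0.16127549  0.103     ]] [[ 0.54838838 -0.12926471  0.1       ]
 [ 0.57344409 -0.16691257  0.1       ]]
brass [0.54115744 0.16337277 0.08803514] [[0.54175025 0.16352648 0.086     ]] [[0.5416707  0.16743505 0.086     ]]
[[ 9.05706844e-01  4.23904603e-01 -7.88746578e-06]
 [ 4.23904603e-01 -9.05706843e-01  4.55844034e-05]
 [ 1.21797067e-05 -4.46296392e-05 -9.99999999e-01]]
```

Candidates for the pliers are the green-handled pair in the grey holder (top 320,220; side 283,225) and the pink pair standing loose (top 338,178; side 337,233). For the holder they are the grey one (top 314,221; side 285,249) and two empty green ones (top 362,227 and 319,266). The crops show green handles in the grey holder, so I choose that pair.

Emit:
{"method": "jog_arm", "body": {
  "commands": [
    [[0.515,0.67,0],[0,0,0.025],-1],
    [[0.515,0.67,0],[0,0,0.025],-1],
    [[0.515,0.67,0],[0,0,0.025],-1],
    [[0.515,0.67,0],[0,0,0.025],-1],
    [[0.515,0.67,0],[0,0,0.025],-1],
    [[0.515,0.67,0],[0,0,0.025],-1],
    [[0.515,0.67,0],[0,0,0.025],-1],
    [[0.515,0.67,0],[0,0,0.025],-1],
    [[0.515,0.67,0],[0,0,0.025],-1],
    [[0.515,0.67,0],[0,0,0.025],-1]
  ]
}}

```text
t: 2.75
tool_pos: [0.5634, -0.1411, 0.1981]
orientation: [3.003, 0.923, -0.001]
force: [-0.4, 0.1, -0.5]
opening: 0.0929
```

```bash
python3 - <<'E'
from h import *
s=robot.read_state(); R=cv2.Rodrigues(s["orientation"])[0]
print(s["t"],s["tool_pos"],np.round(R,3).tolist(),s["q"],s["force"])
p=s["tool_pos"]
for n in("top","side"):
    d=cam(n); v=d["pixels"].copy()
    yv=R[:,1]
    for P in (p,p+.0465*yv,p-.0465*yv):
        u=proj(d,P)[0]; print(n,u); cv2.circle(v,tuple(int(round(x)) for x in u),1,(255,0,0),-1)
    for z in (.103,):
      c=np.array([.5635,-.141,z]); ax=np.array([-.56,.828,0])
      for P in(c+.025*ax,c-.025*ax): u=proj(d,P)[0]; cv2.circle(v,tuple(int(round(x)) for x in u),1,(0,0,255),-1)
    u=proj(d,p)[0].astype(int); save(v[max(0,u[1]-80):u[1]+80,u[0]-100:u[0]+100],n+"1",4)
E
```

```text
2.75 [ 0.56338701 -0.14114826  0.19805489] [[0.827, 0.562, -0.001], [0.562, -0.827, -0.0], [-0.001, -0.0, -1.0]] [-3.33437283e-01  7.93127651e-02  1.54320567e+00 -4.57171587e-04
  1.51948848e+00  6.41053257e-01] [-0.44386227  0.07852796 -0.48814496]
top [324.56320505 219.05365445]
top [339.27937905 209.41843926]
top [309.76879374 228.7291955 ]
side [283.58375423 187.49918715]
side [299.27520023 192.4624859 ]
side [268.53940923 182.74088807]
```

View pics/side1.png

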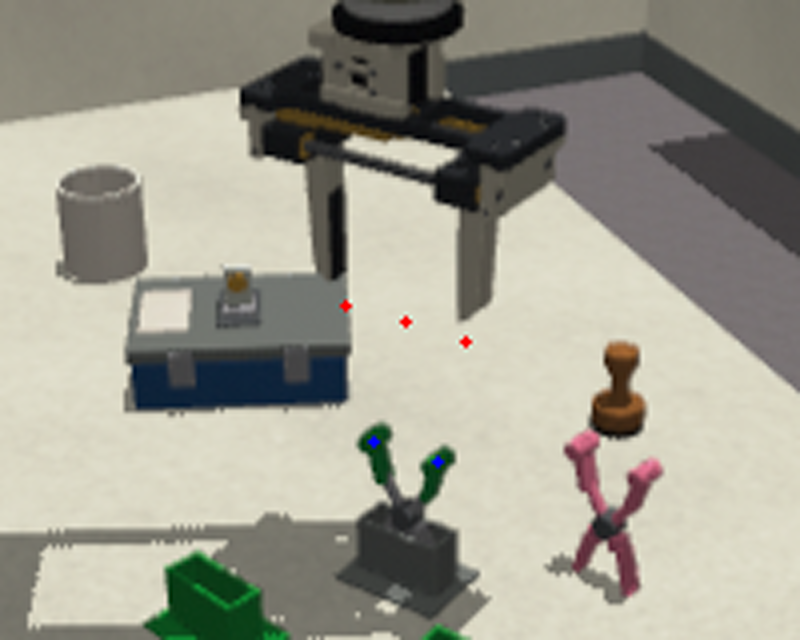

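View pics/top1.png

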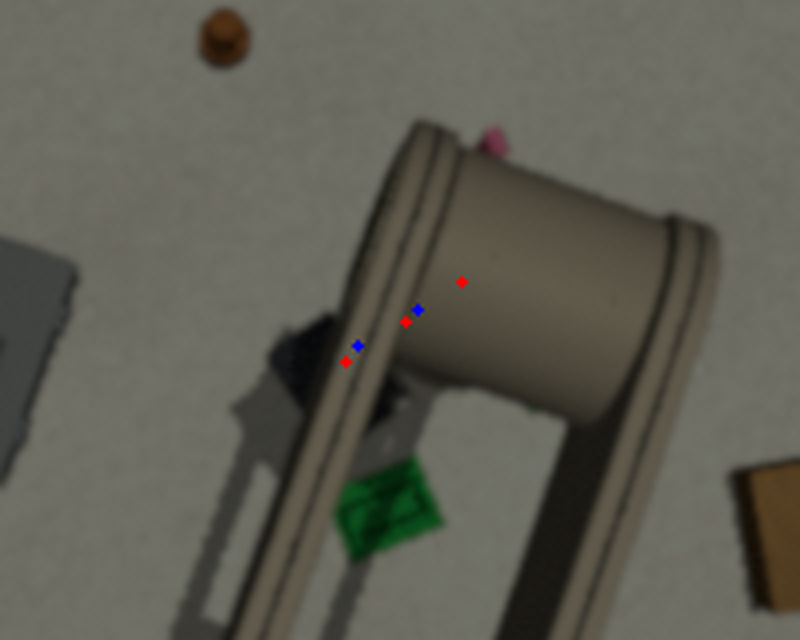

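Emit:
{"method": "jog_arm", "body": {
  "commands": [
    [[0,0,-0.06],[0,0,0],-1],
    [[0,0,-0.12],[0,0,0],-1],
    [[0,0,-0.12],[0,0,0],-1],
    [[0,0,-0.12],[0,0,0],-1]
  ]
}}

```text
t: 3.35
tool_pos: [0.5631, -0.1437, 0.1278]
orientation: [3.004, 0.917, 0.001]
force: [0.2, -0.1, 0.6]
opening: 0.0927
```

```bash
cat > look.py <<'E'
from h import *
import sys
s=robot.read_state(); R=cv2.Rodrigues(s["orientation"])[0]; p=s["tool_pos"]; yv=R[:,1]; o=s["opening"]/2
print(s["t"],np.round(p,4),np.round(R[:,1],3),np.round(s["q"],2),np.round(s["force"],2),np.round(s["wrist_torque"],3),s["opening"])
n=sys.argv[1]; d=cam(n)
u0=proj(d,p)[0]; h,w=50,66; x0=int(u0[0]-w); y0=max(0,int(u0[1]-h+(int(sys.argv[3]) if len(sys.argv)>3 else 0)))
k=6
v=cv2.resize(d["pixels"][y0:y0+2*h,x0:x0+2*w],None,fx=k,fy=k,interpolation=cv2.INTER_CUBIC)
for P in (p,p+o*yv,p-o*yv):
    u=proj(d,P)[0]; cv2.circle(v,tuple(int(x) for x in ((u-[x0,y0]+.5)*k)),3,(255,0,0),-1)
print("crop",x0,y0,k); save(v,sys.argv[2])
E
python3 look.py side s2
```

```text
3.35 [ 0.5631 -0.1437  0.1278] [ 0.558 -0.83   0.001] [-0.34  0.12  1.63 -0.    1.39  0.64] [ 0.18 -0.14  0.57] [ 0.011 -0.011  0.019] 0.0926562487042836
crop 218 161 6
```

View pics/s2.png

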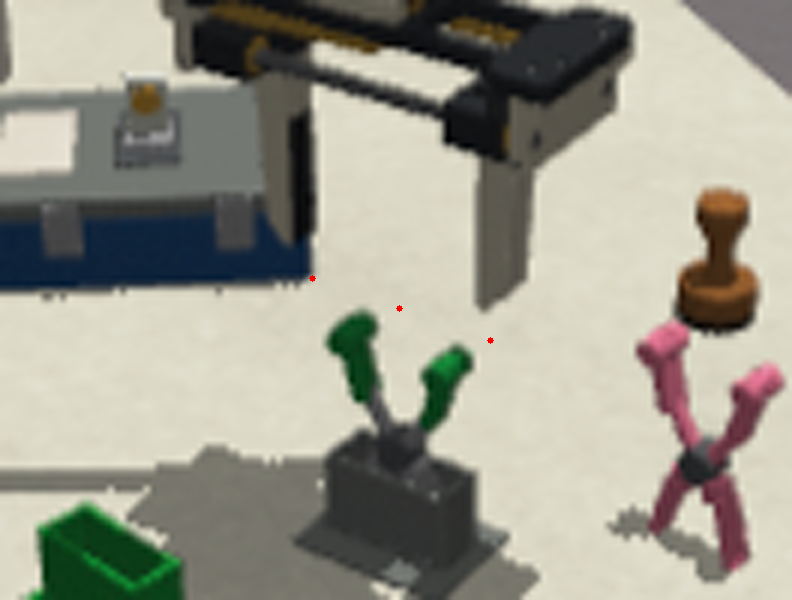

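```bash
python3 - <<'E'
from h import *
for n in("top","side"):
    d=load(n); im=cv2.cvtColor(cv2.imread(f"pics/{n}0.png"),cv2.COLOR_BGR2RGB)
    p=np.array([.25438,-.54341,.19823]); y=np.array([.4239,-.9057,0]); x=np.array([.9057,.4239,0])
    U=[]
    for P in(p,p+.0465*y,p-.0465*y,p+.064*y,p-.064*y):
        u=(proj(d,P)[0]+.5)*1.4; U.append(u)
    c=U[0].astype(int); x0=max(0,min(c[0]-70,784-140)); y0=max(0,min(c[1]-60,588-120))
    v=cv2.resize(im[y0:y0+120,x0:x0+140],None,fx=5,fy=5,interpolation=cv2.INTER_CUBIC)
    for u in U: cv2.circle(v,tuple(int(a) for a in (u-[x0,y0])*5),3,(255,0,0),-1)
    save(v,n+"t0")
E
```

```text
(no output)
```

View pics/topt0.png

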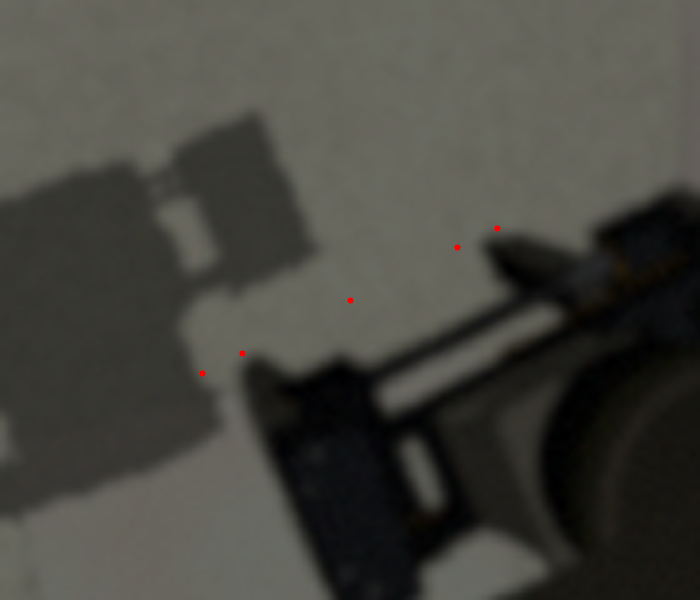

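View pics/sidet0.png

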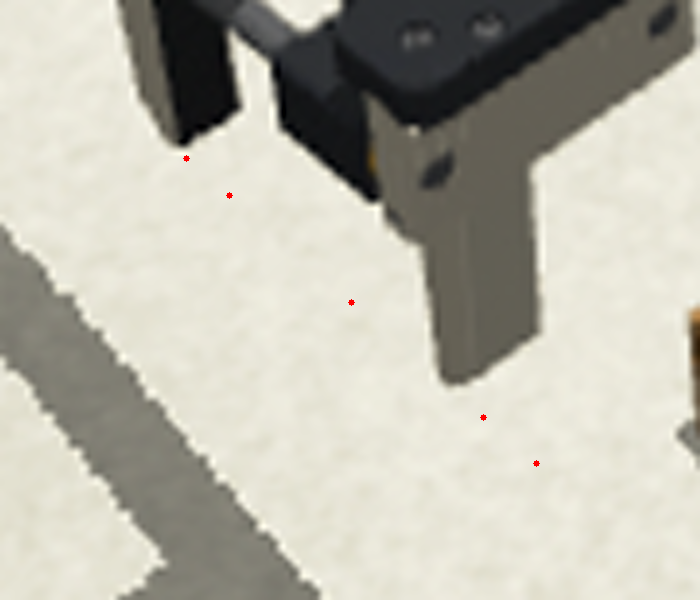

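Emit:
{"method": "jog_arm", "body": {
  "commands": [
    [[0,0.004,-0.04],[0,0,0],-1],
    [[0,0.004,-0.08],[0,0,0],-1],
    [[0,0.004,-0.08],[0,0,0],-1],
    [[0,0.004,-0.08],[0,0,0],-1]
  ]
}}

```text
t: 3.9
tool_pos: [0.5648, -0.1418, 0.0825]
orientation: [3.001, 0.916, 0.006]
force: [0.7, -0.0, 0.2]
opening: 0.0927
```

```bash
python3 look.py side s3;python3 look.py top t3
```

```text
3.9 [ 0.5648 -0.1418  0.0825] [ 0.558 -0.83   0.005] [-0.33  0.16  1.67 -0.    1.31  0.64] [ 0.67 -0.01  0.18] [ 0.021  0.019 -0.039] 0.09271446151564115
crop 218 176 6
3.95 [ 0.565  -0.1418  0.0827] [ 0.559 -0.829  0.005] [-0.33  0.16  1.67 -0.    1.3   0.64] [-0.34 -0.84  0.28] [-0.042 -0.055 -0.059] 0.09295716893716827
crop 254 170 6
```

View pics/s3.png

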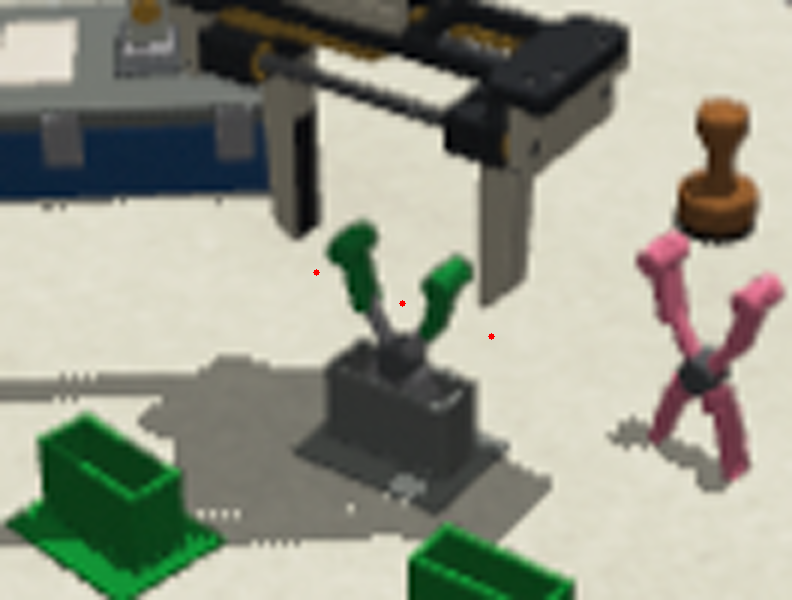

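View pics/t3.png

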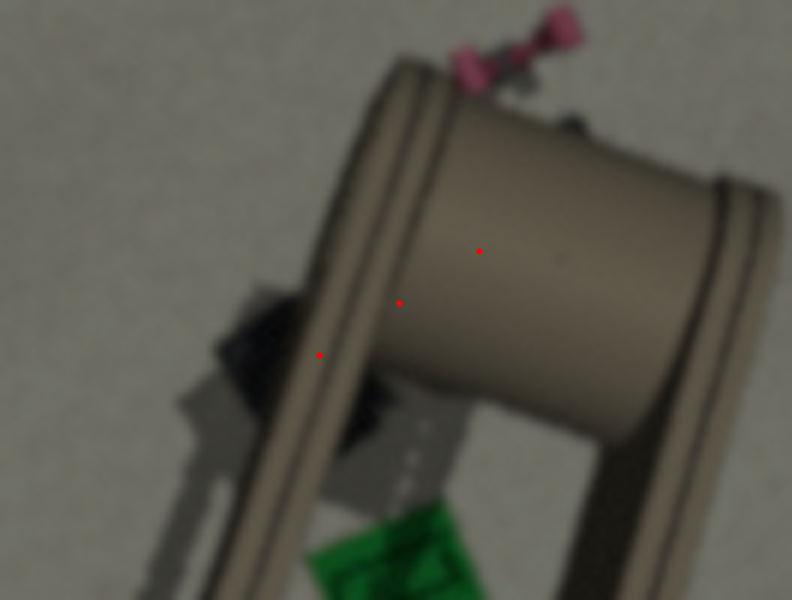

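Emit:
{"method": "jog_arm", "body": {
  "commands": [
    [[-0.002,0.001,-0.013],[0,0,0],-1],
    [[-0.002,0.001,-0.013],[0,0,0],-1],
    [[-0.002,0.001,-0.013],[0,0,0],-0.31],
    [[-0.002,0.001,-0.013],[0,0,0],-0.31],
    [[-0.002,0.001,-0.013],[0,0,0],-0.31],
    [[-0.002,0.001,-0.013],[0,0,0],-0.31],
    [[-0.002,0.001,-0.013],[0,0,0],-0.31],
    [[-0.002,0.001,-0.013],[0,0,0],-0.31]
  ],
  "newtons": 10
}}

```text
t: 5.0
tool_pos: [0.5642, -0.1409, 0.0758]
orientation: [3.001, 0.916, 0.008]
force: [-1.2, 1.8, 6.9]
opening: 0.0612
```

```bash
python3 look.py side s4
```

```text
5.0 [ 0.5642 -0.1409  0.0758] [ 0.559 -0.829  0.005] [-0.33  0.16  1.68  0.    1.29  0.65] [-1.23  1.83  6.94] [ 0.533  0.467 -0.015] 0.06121210060665209
crop 218 178 6
```

View pics/s4.png

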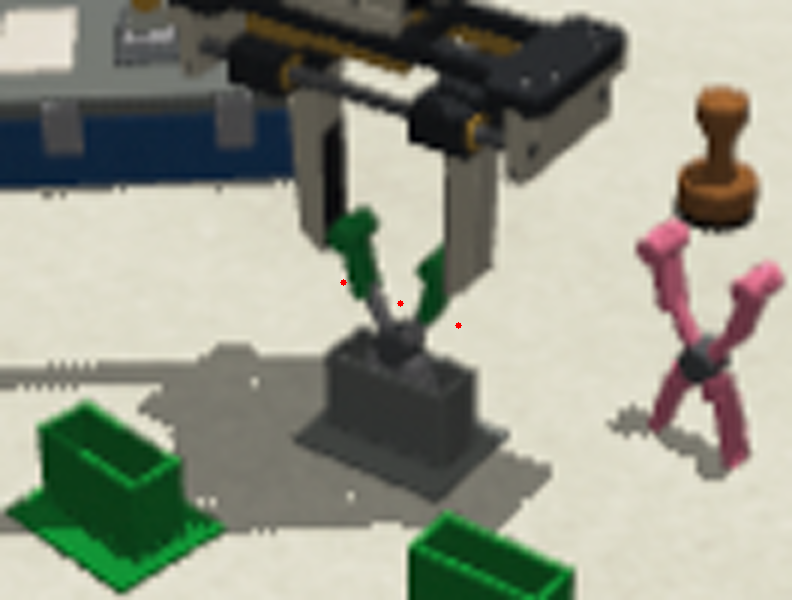

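Emit:
{"method": "jog_arm", "body": {
  "commands": [
    [[0,0,0.02],[0,0,0],-0.32],
    [[0,0,0.05],[0,0,0],-0.32],
    [[0,0,0.09],[0,0,0],-0.32],
    [[0,0,0.13],[0,0,0],-0.32],
    [[0,0,0.17],[0,0,0],-0.32],
    [[0,0,0.19],[0,0,0],-0.32],
    [[0,0,0.19],[0,0,0],-0.32],
    [[0,0,0.19],[0,0,0],-0.32]
  ]
}}

```text
t: 6.05
tool_pos: [0.5637, -0.1407, 0.1887]
orientation: [3.002, 0.917, 0.006]
force: [-0.0, 0.5, -2.1]
opening: 0.0611
```

```bash
python3 look.py side s5 18
```

```text
6.05 [ 0.5637 -0.1407  0.1887] [ 0.559 -0.829  0.004] [-0.33  0.08  1.56 -0.    1.5   0.65] [-0.01  0.49 -2.12] [-0.006  0.036  0.051] 0.06114581402872335
crop 217 158 6
```

View pics/s5.png

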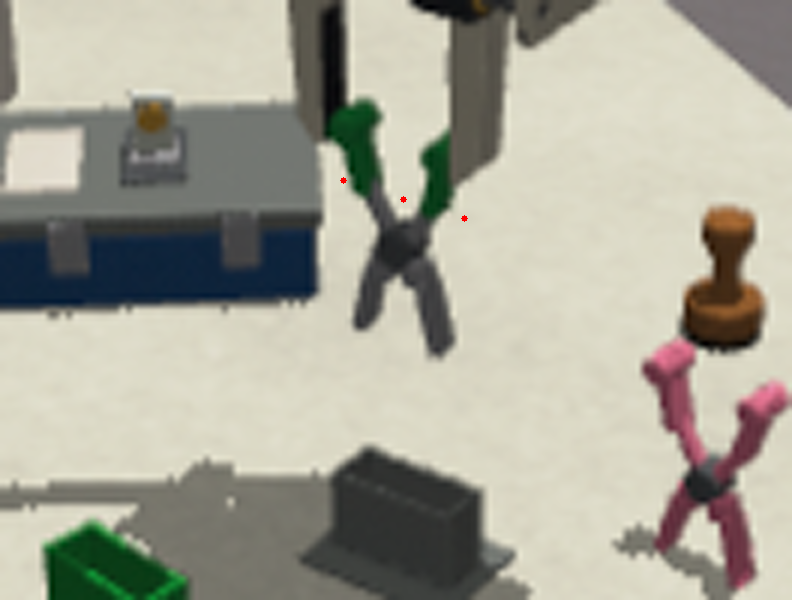

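```bash
python3 - <<'E'
from h import *
d=load("side")
y=np.array([.559,-.829,0])
for z in (.119,.119+.047,.119+.097): print(z,proj(d,[.5637,-.1407,z]))
print(proj(d,np.array([.5637,-.1407,.119])+.019*y),proj(d,np.array([.5637,-.1407,.119])-.019*y))
print(proj(d,[.54414,.1736,.086]), proj(d,[.54467,.1817,.086]),proj(d,np.array([.54414,.1736,.086])-.011*np.array([.32,.947,0])))
E
```

```text
0.119 [[283.87037734 214.2140135 ]]
0.16599999999999998 [[283.73188767 198.50030323]]
0.216 [[283.57787336 181.03983536]]
[[289.96622317 216.37846344]] [[277.87526075 212.08529021]]
[[241.97790924 176.15398452]] [[241.39985989 175.06928671]] [[241.87336968 177.72097291]]
```

Emit:
{"method": "jog_arm", "body": {
  "commands": [
    [[-0.003,0.04,0],[0,0,-0.015],-0.32],
    [[-0.007,0.11,0],[0,0,-0.035],-0.32],
    [[-0.012,0.18,0],[0,0,-0.055],-0.32],
    [[-0.016,0.25,0],[0,0,-0.075],-0.32],
    [[-0.02,0.32,0],[0,0,-0.095],-0.32],
    [[-0.024,0.39,0],[0,0,-0.115],-0.32],
    [[-0.028,0.45,0],[0,0,-0.135],-0.32],
    [[-0.032,0.5,0],[0,0,-0.146],-0.32],
    [[-0.033,0.523,0],[0,0,-0.146],-0.32],
    [[-0.033,0.523,0],[0,0,-0.146],-0.32]
  ]
}}

```text
t: 7.35
tool_pos: [0.5434, 0.1733, 0.1876]
orientation: [3.097, -0.502, 0.002]
force: [0.8, -0.2, -2.1]
opening: 0.0615
```

```bash
python3 look.py side s6 18;python3 look.py top t6
```

```text
7.35 [0.5434 0.1733 0.1876] [-0.316 -0.949  0.004] [ 0.22  0.06  1.59 -0.    1.5   2.11] [ 0.76 -0.17 -2.06] [0.093 0.009 0.011] 0.06151450366916703
crop 173 114 6
7.4 [0.5435 0.1726 0.1878] [-0.317 -0.948  0.004] [ 0.22  0.06  1.59 -0.    1.5   2.11] [ 0.46 -0.12 -1.99] [ 0.044  0.026 -0.011] 0.06152386202550878
crop 139 174 6
```

View pics/s6.png

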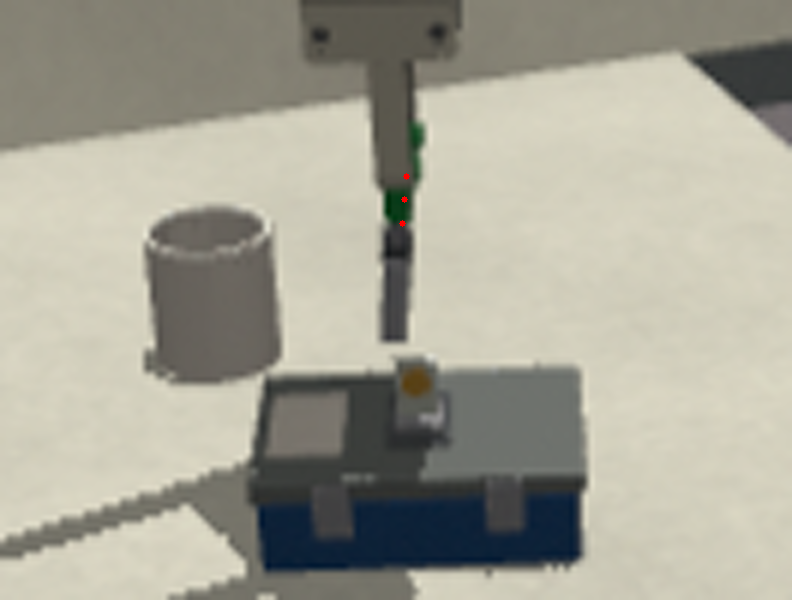

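View pics/t6.png

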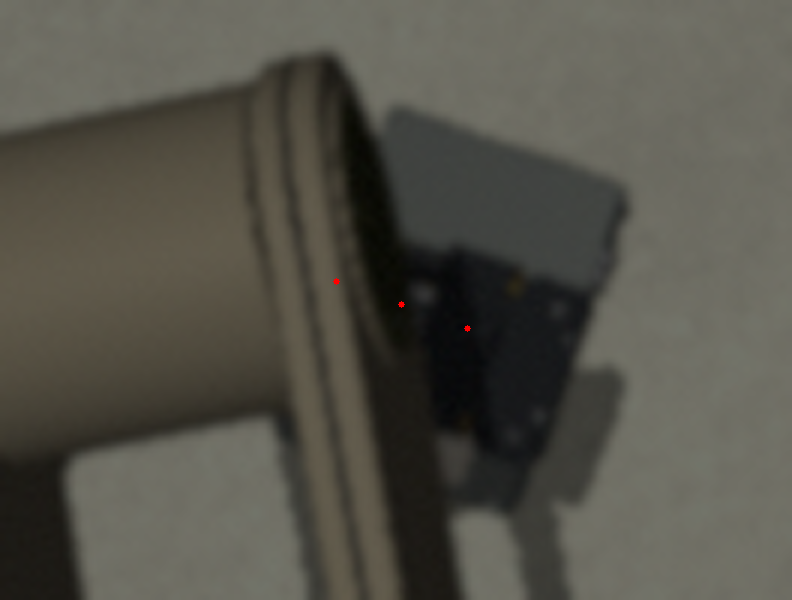

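```bash
python3 - <<'E'
from h import *
d=load("side"); s=robot.read_state(); p=s["tool_pos"]; R=cv2.Rodrigues(s["orientation"])[0]
print(p,np.round(R,3).tolist())
p=np.array([.5434,.1733,.1876])
y=np.array([.316,.949,0])
o=p-[0,0,.0698]
for nm,z,yy in(("near tip outer",0,-.023),("near jaw",.02,-.023),("hinge",.047,-.008),("near barrel",.097,-.031),("far barrel",.097,.031),("near barrel top",.104,-.025)):
    print(nm,proj(d,o+[0,0,z]+y*yy)[0])
x0,y0=225,130
v=cv2.resize(d["pixels"][y0:y0+65,x0:x0+40],None,fx=9,fy=9,interpolation=cv2.INTER_NEAREST)
for i in range(0,40,5): cv2.putText(v,str(x0+i),(i*9,10),0,.35,(255,0,0),1)
for i in range(0,65,5): cv2.putText(v,str(y0+i),(0,i*9+9),0,.35,(255,0,0),1)
save(v,"s6z")
E
```

```text
[0.54373223 0.17217664 0.18798953] [[0.948, -0.318, 0.001], [-0.318, -0.948, -0.005], [0.002, 0.004, -1.0]]
near tip outer [241.02493014 170.4607957 ]
near jaw [240.66123682 164.64325117]
hinge [240.30434171 154.6426717 ]
near barrel [239.12708298 142.45346266]
far barrel [239.75323523 134.75559883]
near barrel top [239.05368412 139.50115604]
```

View pics/s6z.png

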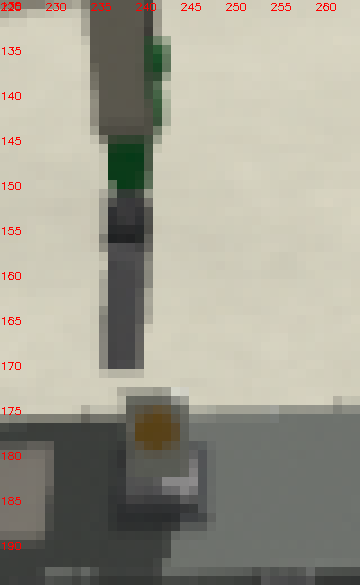

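Emit:
{"method": "jog_arm", "body": {
  "commands": [
    [[0.011,0,-0.01],[0,0,0],-0.32],
    [[0.011,0,-0.028],[0,0,0],-0.32],
    [[0.011,0,-0.028],[0,0,0],-0.32],
    [[0.011,0,-0.028],[0,0,0],-0.32]
  ]
}}

```text
t: 7.95
tool_pos: [0.5502, 0.1719, 0.1709]
orientation: [3.096, -0.506, 0.002]
force: [0.3, -1.2, -1.0]
opening: 0.0617
```

```bash
cat > z.py <<'E'
from h import *
import sys
d=cam("side"); s=robot.read_state(); p=s["tool_pos"]
R=cv2.Rodrigues(s["orientation"])[0]
print(s["t"],np.round(p,4),np.round(R[:,1],3),np.round(s["force"],2),np.round(s["wrist_torque"],3),s["opening"])
x0,y0,w,h=int(sys.argv[2]),int(sys.argv[3]),int(sys.argv[4]),int(sys.argv[5]); k=10
v=cv2.resize(d["pixels"][y0:y0+h,x0:x0+w],None,fx=k,fy=k,interpolation=cv2.INTER_NEAREST)
for i in range(0,w,5): cv2.putText(v,str(x0+i),(i*k,10),0,.35,(255,0,0),1)
for i in range(0,h,5): cv2.putText(v,str(y0+i),(0,i*k+9),0,.35,(255,0,0),1)
o=p-[0,0,.0698]; y=-R[:,1]
for z in(0,.009,.047):
    for yy in(-.023,.023): print(z,yy,proj(d,o+[0,0,z]+y*yy)[0])
save(v,sys.argv[1])
E
python3 z.py s7 220 130 45 58
```

```text
8.0 [0.5503 0.1721 0.1713] [-0.318 -0.948  0.004] [ 0.68  0.67 -1.24] [ 0.024 -0.027  0.019] 0.061270407190090685
0 -0.023 [243.53131422 174.89187923]
0 0.023 [243.89534855 168.52991891]
0.009 -0.023 [243.37756804 172.31654041]
0.009 0.023 [243.74713837 166.00691817]
0.047 -0.023 [242.71738277 161.25451027]
0.047 0.023 [243.1110355  155.17508396]
```

View pics/s7.png

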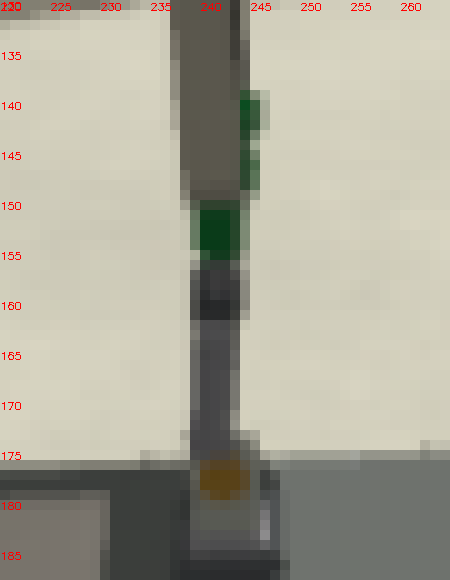

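Emit:
{"method": "jog_arm", "body": {
  "commands": [
    [[0,0,-0.01],[0,0,0],-0.32],
    [[0,0,-0.02],[0,0,0],-0.32],
    [[0,0,-0.02],[0,0,0],-0.32]
  ]
}}

```text
t: 8.38
tool_pos: [0.5497, 0.172, 0.1583]
orientation: [3.095, -0.506, 0.0]
force: [0.7, 0.0, -1.6]
opening: 0.0617
```

```bash
python3 z.py s8 220 130 45 58
```

```text
8.425 [0.55   0.172  0.1588] [-0.318 -0.948  0.005] [ 0.9   0.17 -1.55] [ 0.066  0.021 -0.006] 0.06170633341740475
0 -0.023 [243.64093595 178.46806827]
0 0.023 [244.00020382 172.03935757]
0.009 -0.023 [243.48820023 175.91576163]
0.009 0.023 [243.85293809 169.53831146]
0.047 -0.023 [242.83239802 164.95343133]
0.047 0.023 [243.22092889 158.80144328]
```

View pics/s8.png

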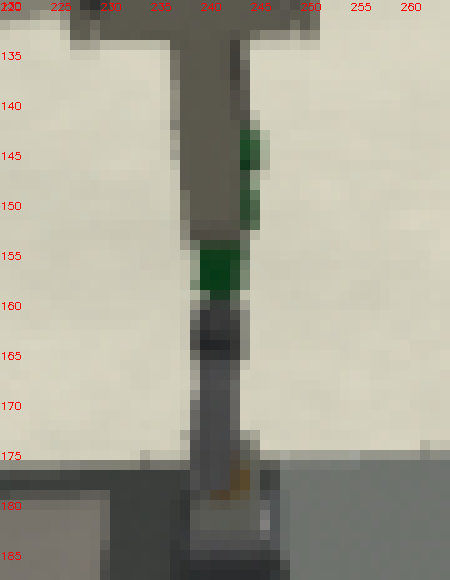

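Emit:
{"method": "jog_arm", "body": {
  "commands": [
    [[0.003,-0.001,-0.01],[0,0,0],-0.32],
    [[0.003,-0.001,-0.02],[0,0,0],-0.32],
    [[0.003,-0.001,-0.02],[0,0,0],-0.32],
    [[0.003,-0.001,-0.02],[0,0,0],-0.32]
  ]
}}

```text
t: 8.93
tool_pos: [0.5518, 0.1714, 0.1467]
orientation: [3.096, -0.506, 0.001]
force: [-0.6, 0.2, -1.0]
opening: 0.0616
```

```bash
python3 z.py s9 220 130 45 58
```

```text
8.975 [0.5519 0.1715 0.1469] [-0.318 -0.948  0.005] [-0.82 -0.2  -2.4 ] [ 0.081 -0.059 -0.049] 0.06120880592089055
0 -0.023 [244.46644383 181.77438797]
0 0.023 [244.80045399 175.27956597]
0.009 -0.023 [244.31703084 179.24393284]
0.009 0.023 [244.65631423 172.79931832]
0.047 -0.023 [243.67553701 168.37620798]
0.047 0.023 [244.03775822 162.15243034]
```

View pics/s9.png

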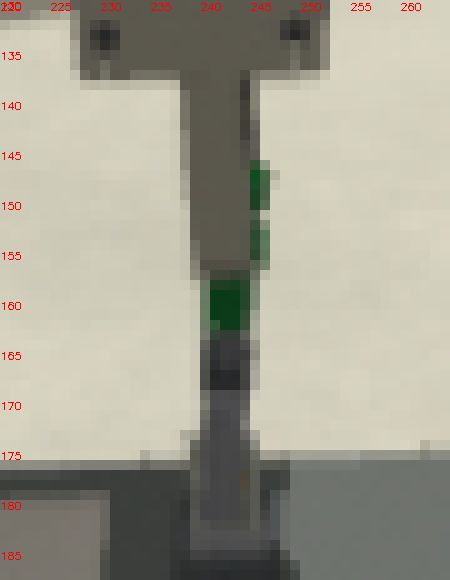

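Emit:
{"method": "jog_arm", "body": {
  "commands": [
    [[0,0,0],[0,0,0],-0.28],
    [[0,0,0],[0,0,0],-0.24],
    [[0,0,0],[0,0,0],-0.2],
    [[0,0,0],[0,0,0],-0.17],
    [[0,0,0],[0,0,0],-0.17]
  ],
  "newtons": 10
}}

```text
t: 9.6
tool_pos: [0.5519, 0.1715, 0.1469]
orientation: [3.096, -0.506, 0.002]
force: [-0.5, 0.5, -2.8]
opening: 0.0547
```

Emit:
{"method": "jog_arm", "body": {
  "commands": [
    [[0,0,0],[0,0,0],-0.14],
    [[0,0,0],[0,0,0],-0.12],
    [[0,0,0],[0,0,0],-0.1],
    [[0,0,0],[0,0,0],-0.1]
  ]
}}

```text
t: 10.1
tool_pos: [0.5519, 0.1715, 0.147]
orientation: [3.096, -0.506, 0.002]
force: [-0.2, 0.5, -1.1]
opening: 0.0517
```

```bash
python3 z.py s10 220 130 45 58
```

```text
10.15 [0.5519 0.1715 0.147 ] [-0.318 -0.948  0.004] [ 0.78 -0.15 -2.11] [ 0.107  0.007 -0.002] 0.05142258388914535
0 -0.023 [244.47280403 181.75055694]
0 0.023 [244.80633663 175.25505462]
0.009 -0.023 [244.32341547 179.22008535]
0.009 0.023 [244.66221871 172.77478301]
0.047 -0.023 [243.68202679 168.35229473]
0.047 0.023 [244.04375663 162.12779641]
```

View pics/s10.png

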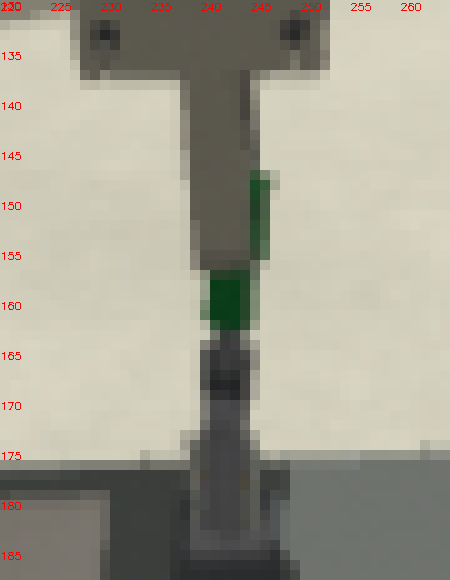

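Emit:
{"method": "jog_arm", "body": {
  "commands": [
    [[0,0,0],[0,0,0],-0.08],
    [[0,0,0],[0,0,0],-0.06],
    [[0,0,0],[0,0,0],-0.04],
    [[0,0,0],[0,0,0],-0.04],
    [[0,0,0],[0,0,0],-0.04]
  ]
}}

```text
t: 10.78
tool_pos: [0.552, 0.1716, 0.147]
orientation: [3.096, -0.506, 0.002]
force: [0.0, 0.8, -1.0]
opening: 0.0483
```

Emit:
{"method": "jog_arm", "body": {
  "commands": [
    [[0,0,0],[0,0,0],-0.02],
    [[0,0,0],[0,0,0],0.0],
    [[0,0,0],[0,0,0],0.02],
    [[0,0,0],[0,0,0],0.02],
    [[0,0,0],[0,0,0],0.02]
  ]
}}

```text
t: 11.4
tool_pos: [0.5522, 0.1716, 0.1474]
orientation: [3.096, -0.506, 0.003]
force: [0.6, 1.2, 1.3]
opening: 0.0466
```

Emit:
{"method": "jog_arm", "body": {
  "commands": [
    [[0,0,0],[0,0,0],0.02],
    [[0,0,0],[0,0,0],0.02]
  ]
}}

```text
t: 11.65
tool_pos: [0.5522, 0.1716, 0.1474]
orientation: [3.096, -0.506, 0.003]
force: [1.1, 0.4, 0.3]
opening: 0.0462
```

Emit:
{"method": "jog_arm", "body": {
  "commands": [
    [[0,0,0],[0,0,0],0.04],
    [[0,0,0],[0,0,0],0.04],
    [[0,0,0],[0,0,0],0.04]
  ]
}}

```text
t: 12.02
tool_pos: [0.5522, 0.1716, 0.1474]
orientation: [3.096, -0.506, 0.003]
force: [-0.1, 0.7, 2.0]
opening: 0.0461
```

```bash
python3 z.py s11 220 130 45 58
```

```text
12.075 [0.5522 0.1716 0.1474] [-0.318 -0.948  0.004] [0.47 0.4  1.56] [ 0.228 -0.091  0.023] 0.04611730705611414
0 -0.023 [244.54980368 181.5997587 ]
0 0.023 [244.88071584 175.10181336]
0.009 -0.023 [244.40066294 179.06874076]
0.009 0.023 [244.73682941 172.62098425]
0.047 -0.023 [243.76033811 168.19860228]
0.047 0.023 [244.11936051 161.97160189]
```

View pics/s11.png

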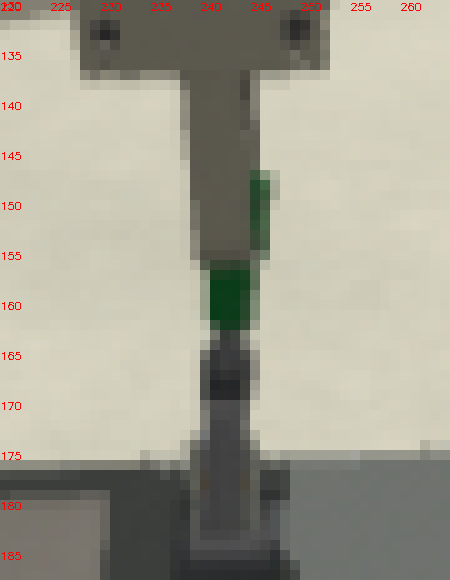

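Emit:
{"method": "jog_arm", "body": {
  "commands": [
    [[0,0,0],[0,0,0],0.06],
    [[0,0,0],[0,0,0],0.06],
    [[0,0,0],[0,0,0],0.06]
  ],
  "newtons": 11
}}

```text
t: 12.45
tool_pos: [0.5523, 0.1717, 0.1474]
orientation: [3.096, -0.506, 0.003]
force: [0.8, 0.7, 1.9]
opening: 0.0461
```

Emit:
{"method": "jog_arm", "body": {
  "commands": [
    [[0,0,0],[0,0,0],0.06],
    [[0,0,0],[0,0,0],0.06],
    [[0,0,0],[0,0,0],0.06]
  ],
  "newtons": 12
}}

```text
t: 12.82
tool_pos: [0.5526, 0.1717, 0.1479]
orientation: [3.097, -0.506, 0.004]
force: [1.7, 1.5, 5.2]
opening: 0.0437
```

Emit:
{"method": "jog_arm", "body": {
  "commands": [
    [[0,0,0.001],[0,0,0],0.06],
    [[0,0,0.002],[0,0,0],0.06],
    [[0,0,0.002],[0,0,0],0.06]
  ]
}}

```text
t: 13.2
tool_pos: [0.552, 0.1716, 0.1482]
orientation: [3.096, -0.506, 0.002]
force: [1.8, 2.0, -3.4]
opening: 0.044
```

Emit:
{"method": "jog_arm", "body": {
  "commands": [
    [[0,0,0],[0,0,0],0.08],
    [[0,0,0],[0,0,0],0.09],
    [[0,0,0],[0,0,0],0.09]
  ]
}}

```text
t: 13.58
tool_pos: [0.5521, 0.1717, 0.1484]
orientation: [3.096, -0.506, 0.002]
force: [1.0, 1.5, 1.2]
opening: 0.0428
```

Emit:
{"method": "jog_arm", "body": {
  "commands": [
    [[0.0005,0.0015,0.0005],[0,0,0],0.1],
    [[0.001,0.003,0.001],[0,0,0],0.11],
    [[0.001,0.003,0.001],[0,0,0],0.11]
  ]
}}

```text
t: 13.95
tool_pos: [0.5525, 0.1734, 0.1487]
orientation: [3.096, -0.506, 0.002]
force: [-0.1, 0.4, -2.5]
opening: 0.0419
```

Emit:
{"method": "jog_arm", "body": {
  "commands": [
    [[0,0,0.0005],[0,0,0],0.12],
    [[0,0,0.001],[0,0,0],0.13],
    [[0,0,0.001],[0,0,0],0.13]
  ]
}}

```text
t: 14.32
tool_pos: [0.5523, 0.1734, 0.149]
orientation: [3.096, -0.506, 0.001]
force: [1.0, 1.5, -2.8]
opening: 0.041
```

Emit:
{"method": "jog_arm", "body": {
  "commands": [
    [[0,0,0],[0,0,0],0.14],
    [[0,0,0],[0,0,0],0.15],
    [[0,0,0],[0,0,0],0.16],
    [[0,0,0],[0,0,0],0.16]
  ]
}}

```text
t: 14.82
tool_pos: [0.5525, 0.1735, 0.1492]
orientation: [3.096, -0.506, 0.001]
force: [0.7, 0.7, -0.9]
opening: 0.0394
```

Emit:
{"method": "jog_arm", "body": {
  "commands": [
    [[0,0,0],[0,0,0],0.17],
    [[0,0,0],[0,0,0],0.18],
    [[0,0,0],[0,0,0],0.18]
  ]
}}

```text
t: 15.2
tool_pos: [0.5525, 0.1735, 0.1493]
orientation: [3.096, -0.506, 0.002]
force: [-0.0, 1.9, -0.1]
opening: 0.0385
```

Emit:
{"method": "jog_arm", "body": {
  "commands": [
    [[0,0,0],[0,0,0],0.19],
    [[0,0,0],[0,0,0],0.2],
    [[0,0,0],[0,0,0],0.21],
    [[0,0,0],[0,0,0],0.21]
  ]
}}

```text
t: 15.7
tool_pos: [0.5526, 0.1736, 0.1494]
orientation: [3.096, -0.506, 0.002]
force: [1.2, 1.0, 0.6]
opening: 0.0373
```

Emit:
{"method": "jog_arm", "body": {
  "commands": [
    [[0,0,0],[0,0,0],0.22],
    [[0,0,0],[0,0,0],0.24],
    [[0,0,0],[0,0,0],0.24]
  ]
}}

```text
t: 16.08
tool_pos: [0.5526, 0.1736, 0.1494]
orientation: [3.096, -0.506, 0.002]
force: [0.1, 0.9, -0.6]
opening: 0.0371
```

Emit:
{"method": "jog_arm", "body": {
  "commands": [
    [[0,0,0],[0,0,0],0.26],
    [[0,0,0],[0,0,0],0.26],
    [[0,0,0],[0,0,0],0.26]
  ],
  "newtons": 13
}}

```text
t: 16.45
tool_pos: [0.5527, 0.1736, 0.1495]
orientation: [3.096, -0.506, 0.002]
force: [1.1, 1.6, -0.3]
opening: 0.0373
```

```bash
python3 z.py s12 220 130 45 58
```

```text
16.5 [0.5527 0.1736 0.1495] [-0.318 -0.948  0.004] [0.94 1.38 0.08] [ 0.61  -0.215  0.055] 0.03700533878601523
0 -0.023 [244.46913812 180.71947837]
0 0.023 [244.80041562 174.24951098]
0.009 -0.023 [244.31981452 178.18683931]
0.009 0.023 [244.65635011 171.76717469]
0.047 -0.023 [243.67871108 167.30984574]
0.047 0.023 [244.03811864 161.11142194]
```

View pics/s12.png

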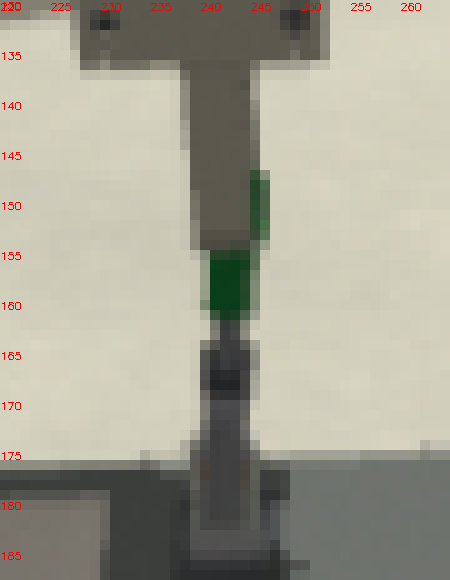

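Emit:
{"method": "jog_arm", "body": {
  "commands": [
    [[0,0,0],[0,0,0],0.2],
    [[0,0,0],[0,0,0],0.12],
    [[0,0,0],[0,0,0],0.04],
    [[0,0,0],[0,0,0],-0.04],
    [[0,0,0],[0,0,0],-0.12],
    [[0,0,0],[0,0,0],-0.2],
    [[0,0,0],[0,0,0],-0.26],
    [[0,0,0],[0,0,0],-0.29],
    [[0,0,0],[0,0,0],-0.29],
    [[0,0,0],[0,0,0],-0.29]
  ],
  "newtons": 10
}}

```text
t: 17.75
tool_pos: [0.5527, 0.1736, 0.1495]
orientation: [3.096, -0.506, 0.002]
force: [-0.1, 0.2, -2.0]
opening: 0.0603
```

```bash
python3 z.py s13 220 130 45 58
```

```text
17.8 [0.5527 0.1736 0.1495] [-0.318 -0.948  0.004] [-0.53  0.65 -1.48] [ 0.053 -0.001  0.008] 0.0601372289528015
0 -0.023 [244.46163553 180.7325273 ]
0 0.023 [244.793357   174.26273727]
0.009 -0.023 [244.31228566 178.19989979]
0.009 0.023 [244.64926754 171.78041529]
0.047 -0.023 [243.67106932 167.32295331]
0.047 0.023 [244.0309332  161.12472179]
```

View pics/s13.png

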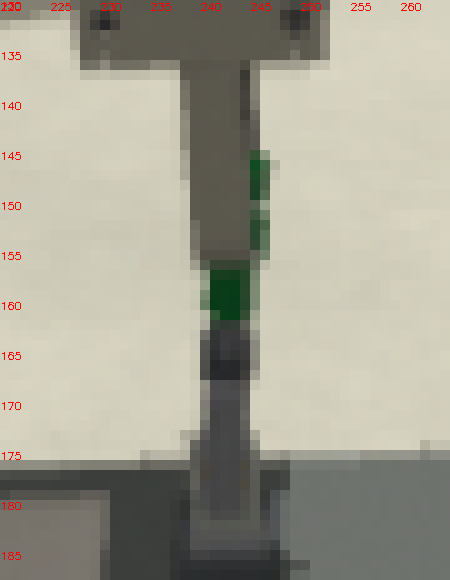

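Emit:
{"method": "jog_arm", "body": {
  "commands": [
    [[0,0,0.01],[0,0,0],-0.3],
    [[0,0,0.025],[0,0,0],-0.3],
    [[0,0,0.045],[0,0,0],-0.3],
    [[0,0,0.065],[0,0,0],-0.3],
    [[0,0,0.075],[0,0,0],-0.3],
    [[0,0,0.075],[0,0,0],-0.3]
  ]
}}

```text
t: 18.55
tool_pos: [0.5531, 0.1737, 0.1953]
orientation: [3.097, -0.506, 0.004]
force: [0.1, -0.3, -2.0]
opening: 0.0608
```

```bash
python3 z.py s14 220 130 45 58
```

```text
18.6 [0.5527 0.1736 0.1946] [-0.318 -0.948  0.004] [ 0.31  0.13 -2.12] [0.103 0.042 0.056] 0.06033646962002344
0 -0.023 [243.72752744 167.8636468 ]
0 0.023 [244.08521512 161.65270005]
0.009 -0.023 [243.57338622 165.24681709]
0.009 0.023 [243.93663736 159.09024548]
0.047 -0.023 [242.91143399 154.00532599]
0.047 0.023 [243.29889282 148.08788171]
```

View pics/s14.png

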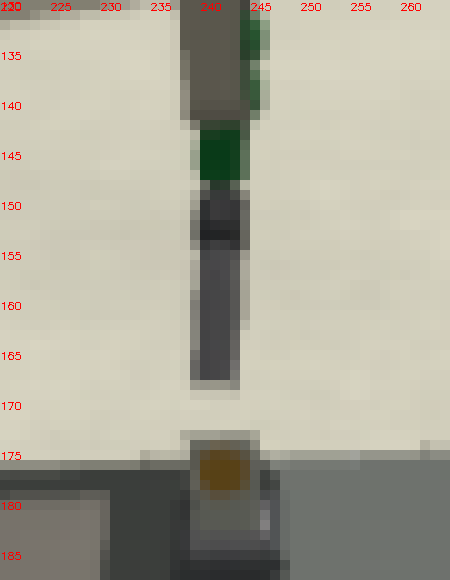

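```bash
python3 - <<'E'
from h import *
im=load("side")["pixels"]
a=cv2.cvtColor(cv2.imread("pics/s6z.png"),cv2.COLOR_BGR2RGB)[4::9,4::9]
def cen(a,x0,y0):
    a=a.astype(int); w=np.clip((a[...,0]-a[...,2])-40,0,None).astype(float); ys,xs=np.nonzero(w); m=(ys+y0>170)&(ys+y0<183)&(xs+x0>234)&(xs+x0<250); ys,xs=ys[m],xs[m]; W=w[ys,xs]
    return (xs*W).sum()/W.sum()+x0,(ys*W).sum()/W.sum()+y0,W.sum()
print(cen(a,225,130),cen(im,0,0))
d=load("side")
for b in(.011,.006): print(proj(d,np.array([.5443,.174,.086])-b*np.array([.319,.948,0])))
E
```

```text
(np.float64(241.69205298013244), np.float64(177.33774834437085), np.float64(302.0)) (np.float64(241.68789808917197), np.float64(176.68789808917197), np.float64(314.0))
[[241.88923315 177.65989042]]
[[241.93490278 176.94497801]]
```

```bash
python3 - <<'E'
from h import *
from scipy.spatial.transform import Rotation as Ro
s=robot.read_state(); print(s["tool_pos"],s["q"])
yp=np.array([-.559,.829,0])
for f in(.25,.5,.75,1): 
    r=Ro.from_rotvec(-yp*.095*f)*Ro.from_rotvec([0,0,.918*f]); print(f,r.as_rotvec()/(2*np.pi))
t=np.array([.5642,-.1409,.190])+.0028*np.array([.829,.559,0]); print((t-s["tool_pos"])/.6)
E
```

```text
[0.5527346  0.17358868 0.19460058] [ 0.21893382  0.07699966  1.55193738 -0.00453905  1.51274627  2.11379229]
0.25 [ 0.00174412 -0.00336226  0.03652434]
0.5 [ 0.0027132  -0.00712655  0.07303829]
0.75 [ 0.00285033 -0.01120847  0.10953109]
1 [ 0.0020966  -0.01552048  0.14599119]
[ 0.02297766 -0.52153913 -0.00766763]
```

Emit:
{"method": "jog_arm", "body": {
  "commands": [
    [[0.002,-0.04,0],[0,-0.001,0.015],-0.3],
    [[0.005,-0.1,0],[0.001,-0.003,0.035],-0.3],
    [[0.008,-0.17,0],[0.002,-0.005,0.055],-0.3],
    [[0.011,-0.24,0],[0.003,-0.007,0.073],-0.3],
    [[0.014,-0.31,0],[0.003,-0.009,0.092],-0.3],
    [[0.017,-0.38,0],[0.003,-0.011,0.11],-0.3],
    [[0.02,-0.44,0],[0.003,-0.013,0.128],-0.3],
    [[0.022,-0.49,0],[0.002,-0.015,0.146],-0.3],
    [[0.023,-0.52,-0.005],[0.002,-0.0155,0.146],-0.3],
    [[0.023,-0.5215,-0.008],[0.002,-0.0155,0.146],-0.3]
  ]
}}

```text
t: 19.85
tool_pos: [0.5661, -0.1399, 0.1889]
orientation: [-2.979, -0.905, -0.145]
force: [-0.3, 0.1, -2.0]
opening: 0.0605
```

Emit:
{"method": "jog_arm", "body": {
  "commands": [
    [[0,0,0],[0,0,0],-0.3]
  ]
}}

```text
t: 19.98
tool_pos: [0.5659, -0.1389, 0.1884]
orientation: [-2.978, -0.903, -0.144]
force: [0.3, 1.0, -1.3]
opening: 0.0605
```

```bash
python3 look.py side s15 18
```

```text
19.975 [ 0.5659 -0.1389  0.1884] [ 0.555 -0.832  0.002] [-0.38  0.02  1.63  0.08  1.44  0.59] [ 0.31  1.   -1.26] [-0.056  0.056 -0.01 ] 0.06045155596946605
crop 218 158 6
```

View pics/s15.png

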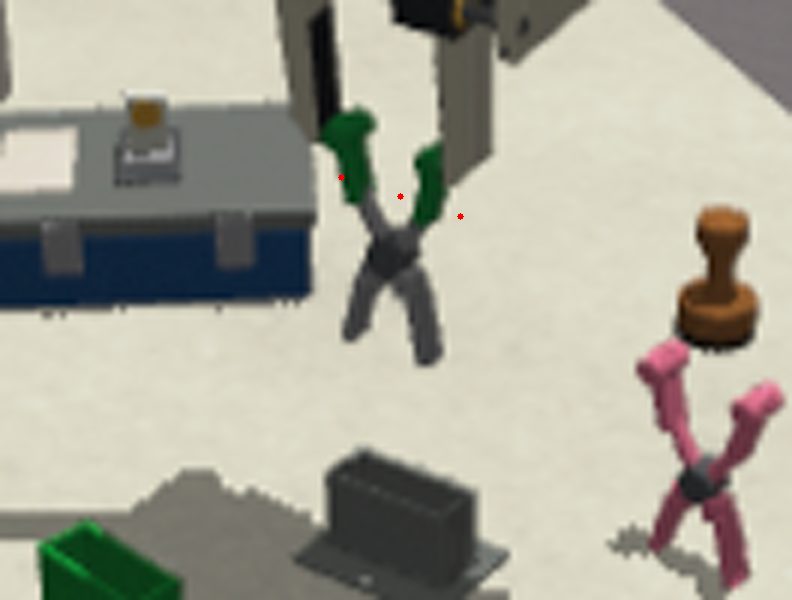

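```bash
python3 - <<'E'
from h import *
a=cv2.imread("pics/s5.png");b=cv2.imread("pics/s15.png")
a=a[80:380,306:486];b=b[80:380,300:480]
v=np.hstack([a,b]); v=cv2.resize(v,None,fx=2,fy=2)
for i in range(0,600,40): cv2.line(v,(0,i),(720,i),(0,0,255) if i%200==0 else (150,150,150),1)
for i in range(0,720,40): cv2.line(v,(i,0),(i,600),(150,150,150),1)
cv2.imwrite("pics/cmp.png",v)
E
```

```text
(no output)
```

View pics/cmp.png

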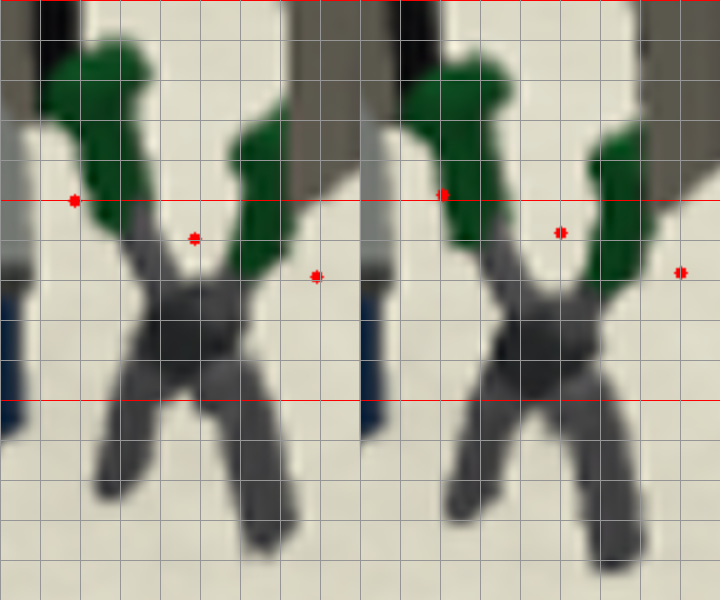

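Emit:
{"method": "jog_arm", "body": {
  "commands": [
    [[0.0023,0,-0.03],[0.0027,-0.004,0],-0.3],
    [[0.0023,0,-0.07],[0.0027,-0.004,0],-0.3],
    [[0.0023,0,-0.1],[0.0027,-0.004,0],-0.3],
    [[0.0023,0,-0.1],[0.0027,-0.004,0],-0.3],
    [[0.0023,0,-0.1],[0.0027,-0.004,0],-0.3]
  ]
}}

```text
t: 20.65
tool_pos: [0.5679, -0.1386, 0.1293]
orientation: [-2.968, -0.901, -0.19]
force: [-0.9, -0.5, -0.8]
opening: 0.0608
```

```bash
cat >> look.py <<'E'
E
python3 look.py side s16 10
python3 - <<'E'
from h import *
d=load("side"); save(d["pixels"][190:270,245:325],"s16z",9)
top=np.array([.5636,-.1408])
for z,nm in((.044,"rim"),): 
    x=np.array([.829,.559]);y=np.array([-.559,.829])
    for a in(-.01,.01):
        for b in(-.028,.028):
            q=top+a*x+b*y; print((proj(d,[q[0],q[1],z])[0]-[245,190]+.5)*9)
E
```

```text
20.65 [ 0.5679 -0.1386  0.1293] [ 0.556 -0.831  0.003] [-0.4   0.04  1.71  0.11  1.31  0.56] [-0.87 -0.5  -0.84] [-0.055  0.071  0.004] 0.06084848614173373
crop 219 170 6
[415.80132687 483.60898521]
[260.01692213 422.64025501]
[453.1829868  450.77928053]
[298.35308091 391.29340622]
```

View pics/s16z.png

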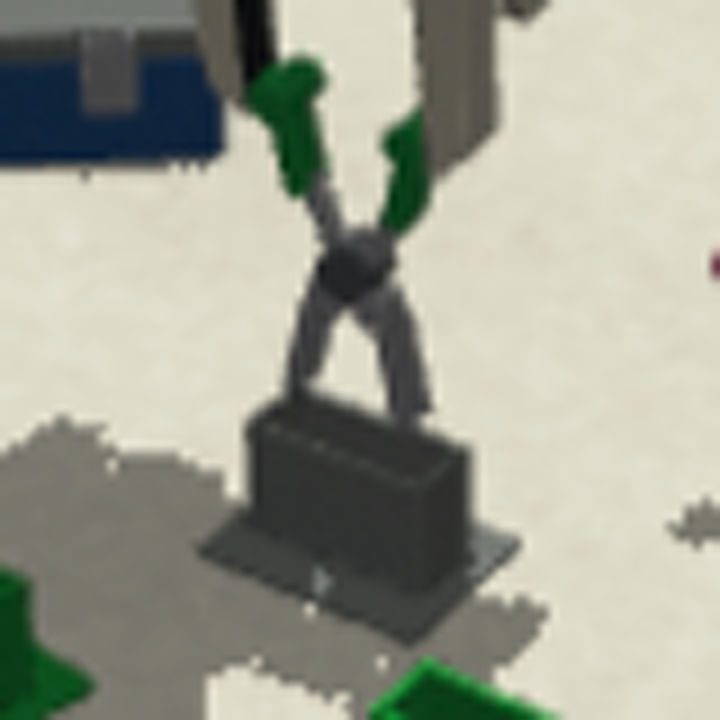

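Emit:
{"method": "jog_arm", "body": {
  "commands": [
    [[-0.0005,0,-0.012],[0,0,0],-0.3],
    [[-0.0005,0,-0.022],[0,0,0],-0.3],
    [[-0.0005,0,-0.03],[0,0,0],-0.3],
    [[-0.0005,0,-0.03],[0,0,0],-0.3]
  ]
}}

```text
t: 21.2
tool_pos: [0.5673, -0.1387, 0.1109]
orientation: [-2.967, -0.901, -0.189]
force: [-0.0, 0.2, -2.3]
opening: 0.0606
```

```bash
python3 look.py side s17 10
python3 - <<'E'
from h import *
d=load("side"); save(d["pixels"][190:270,245:325],"s17z",9)
E
```

```text
21.2 [ 0.5673 -0.1387  0.1109] [ 0.556 -0.831  0.002] [-0.4   0.06  1.73  0.11  1.28  0.55] [-0.01  0.24 -2.34] [-0.095  0.06   0.01 ] 0.06056610121148276
crop 218 176 6
```

View pics/s17z.png

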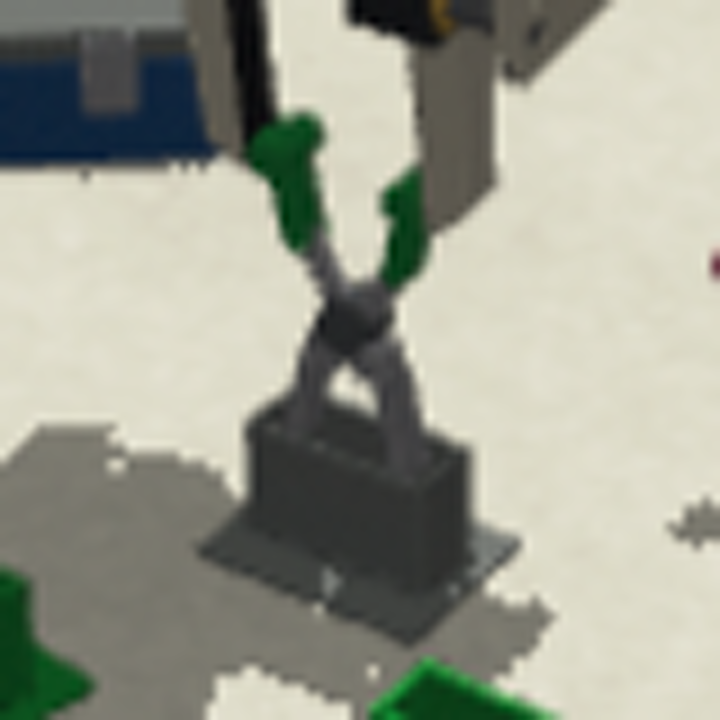

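Emit:
{"method": "jog_arm", "body": {
  "commands": [
    [[0,0,-0.01],[0,0,0],-0.3],
    [[0,0,-0.02],[0,0,0],-0.3],
    [[0,0,-0.028],[0,0,0],-0.3],
    [[0,0,-0.028],[0,0,0],-0.3]
  ]
}}

```text
t: 21.75
tool_pos: [0.5671, -0.1385, 0.0937]
orientation: [-2.967, -0.901, -0.188]
force: [-0.0, 0.3, -1.0]
opening: 0.0606
```

```bash
python3 look.py side s18 10
python3 - <<'E'
from h import *
d=load("side"); save(d["pixels"][190:270,245:325],"s18z",9)
E
```

```text
21.75 [ 0.5671 -0.1385  0.0937] [ 0.556 -0.831  0.002] [-0.4   0.08  1.75  0.11  1.25  0.55] [-0.02  0.35 -0.99] [-0.044  0.07   0.005] 0.06059232948818894
crop 218 181 6
```

View pics/s18z.png

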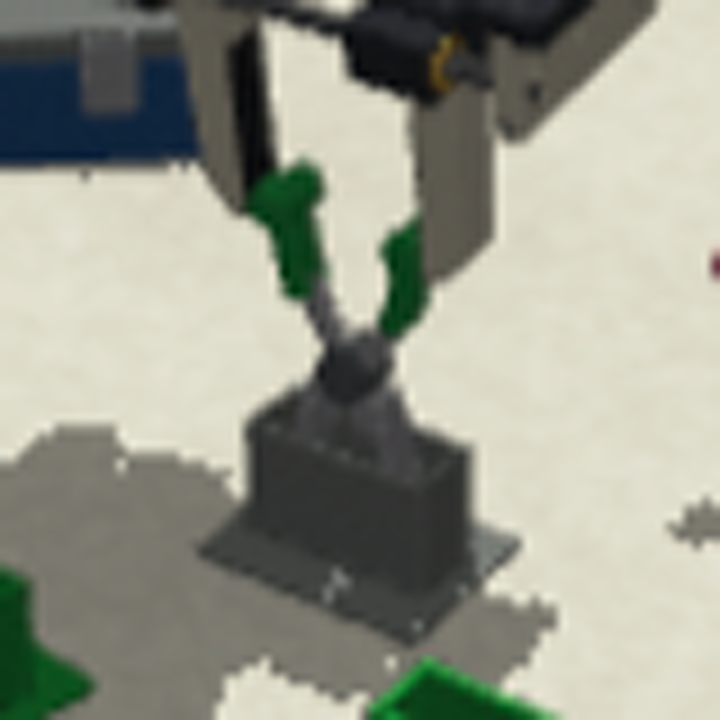

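Emit:
{"method": "jog_arm", "body": {
  "commands": [
    [[0,0,-0.01],[0,0,0],-0.3],
    [[0,0,-0.018],[0,0,0],-0.3],
    [[0,0,-0.02],[0,0,0],-0.3],
    [[0,0,-0.02],[0,0,0],-0.3]
  ]
}}

```text
t: 22.3
tool_pos: [0.5673, -0.1386, 0.082]
orientation: [-2.967, -0.901, -0.189]
force: [0.1, -0.4, -1.9]
opening: 0.0606
```

Emit:
{"method": "jog_arm", "body": {
  "commands": [
    [[0,0,-0.002],[0,0,0],-0.3],
    [[0,0,-0.004],[0,0,0],-0.3],
    [[0,0,-0.004],[0,0,0],-0.3]
  ]
}}

```text
t: 22.68
tool_pos: [0.5674, -0.1387, 0.0798]
orientation: [-2.967, -0.901, -0.189]
force: [0.1, -1.0, -1.3]
opening: 0.0605
```

Emit:
{"method": "jog_arm", "body": {
  "commands": [
    [[0,0,-0.002],[0,0,0],-0.3],
    [[0,0,-0.004],[0,0,0],-0.3],
    [[0,0,-0.004],[0,0,0],-0.3]
  ]
}}

```text
t: 23.05
tool_pos: [0.5687, -0.1391, 0.0789]
orientation: [-2.969, -0.901, -0.193]
force: [-0.5, 0.2, 5.6]
opening: 0.0609
```

```bash
python3 look.py side s19 10
python3 - <<'E'
from h import *
d=load("side"); save(d["pixels"][190:270,245:325],"s19z",9)
E
```

```text
23.05 [ 0.5687 -0.1391  0.0789] [ 0.556 -0.831  0.005] [-0.4   0.09  1.76  0.11  1.22  0.55] [-0.47  0.23  5.57] [ 0.035 -0.016  0.063] 0.060935614375750714
crop 219 186 6
```

View pics/s19z.png

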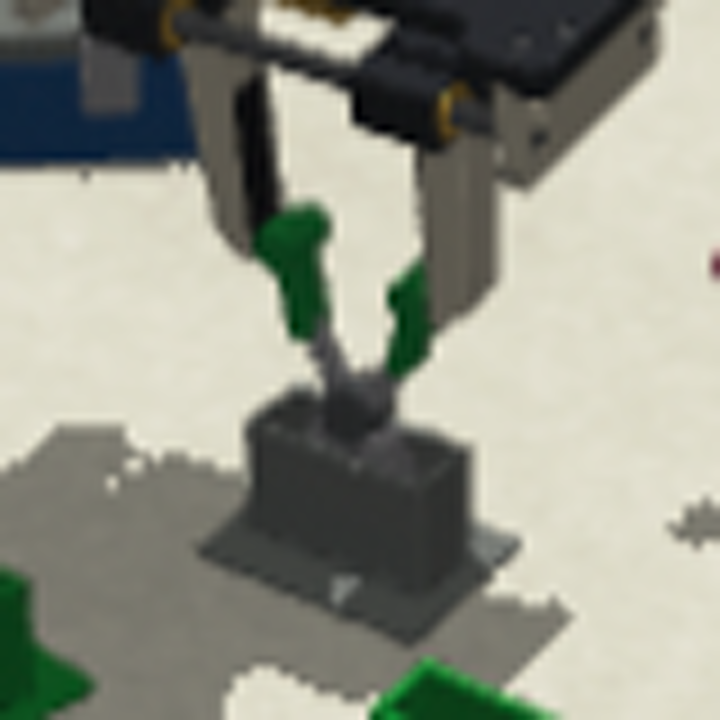

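Emit:
{"method": "jog_arm", "body": {
  "commands": [
    [[0,0,0],[0,0,0],-0.35],
    [[0,0,0],[0,0,0],-0.4],
    [[0,0,0],[0,0,0],-0.5],
    [[0,0,0],[0,0,0],-0.8],
    [[0,0,0],[0,0,0],-1],
    [[0,0,0],[0,0,0],-1],
    [[0,0,0],[0,0,0],-1]
  ]
}}

```text
t: 23.98
tool_pos: [0.5687, -0.1391, 0.0789]
orientation: [-2.969, -0.901, -0.193]
force: [0.1, 0.2, 0.2]
opening: 0.093
```

```bash
python3 look.py side s20 10
python3 - <<'E'
from h import *
d=load("side"); save(d["pixels"][190:270,245:325],"s20z",9)
E
```

```text
23.975 [ 0.5687 -0.1391  0.0789] [ 0.556 -0.831  0.004] [-0.4   0.09  1.76  0.11  1.22  0.55] [0.1  0.21 0.17] [-0.05   0.049 -0.025] 0.09304819177224737
crop 219 186 6
```

View pics/s20z.png

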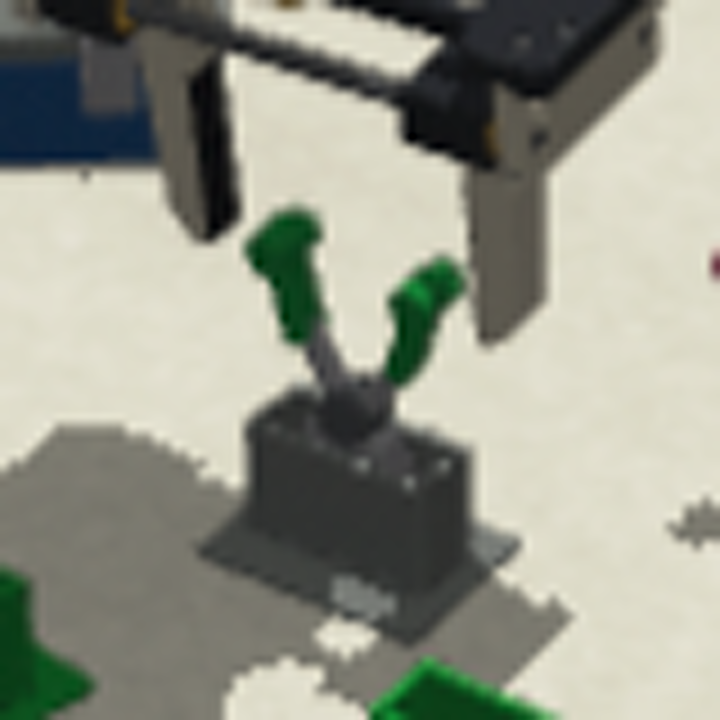

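Released; the pliers are standing. I retreat straight up and clear.

Emit:
{"method": "jog_arm", "body": {
  "commands": [
    [[0,0,0.04],[0,0,0],-1],
    [[0,0,0.1],[0,0,0],-1],
    [[0,0,0.18],[0,0,0],-1],
    [[0,0,0.24],[0,0,0],-1],
    [[-0.05,-0.06,0.24],[0,0,0],-1],
    [[-0.12,-0.13,0.24],[0,0,0],-1],
    [[-0.2,-0.2,0.24],[0,0,0],-1],
    [[-0.25,-0.28,0.24],[0,0,0],-1],
    [[-0.25,-0.35,0.24],[0,0,0],-1],
    [[-0.25,-0.35,0.24],[0,0,0],-1]
  ]
}}

```text
t: 25.28
tool_pos: [0.4177, -0.3515, 0.2225]
orientation: [-2.971, -0.896, -0.192]
force: [0.4, 0.4, 0.4]
opening: 0.093
```

```bash
python3 - <<'E'
from h import *
from scipy.optimize import least_squares
T=cam("top");S=cam("side"); save(S["pixels"],"s21",1.4); save(T["pixels"],"t21",1.4); save(S["pixels"][190:270,245:325],"s21z",7)
for n,d in(("top",T),("side",S)):
    im=d["pixels"].astype(int); r,g,b=im[...,0],im[...,1],im[...,2]
    gm=((g>1.6*r)&(g>1.5*b)&(g>30)).astype(np.uint8)
    k,l,st,c=cv2.connectedComponentsWithStats(gm,connectivity=8)
    print(n,[(np.round(c[i],1).tolist(),st[i,4]) for i in range(1,k) if st[i,4]>4])
    print([ (m,np.round(robot.trace(n,m)[0]["uv"]) if robot.trace(n,m) else None) for m in("mug","stamp","parcel")])
s=robot.read_state(); print(s["t"],s["tool_pos"],s["force"])
E
```

```text
top [([327.3, 216.1], np.int32(34)), ([362.1, 227.6], np.int32(434)), ([313.5, 225.1], np.int32(35)), ([319.5, 265.9], np.int32(442))]
[('mug', array([137., 243.])), ('stamp', array([279., 147.])), ('parcel', array([419., 262.]))]
side [([291.0, 224.5], np.int32(58)), ([236.1, 260.9], np.int32(621)), ([298.9, 280.3], np.int32(751))]
[('mug', array([201., 154.])), ('stamp', array([276., 349.])), ('parcel', array([274., 348.]))]
25.975 [ 0.41875717 -0.3489502   0.22293379] [0.11252017 0.31652239 0.20431758]
```

View pics/s21.png

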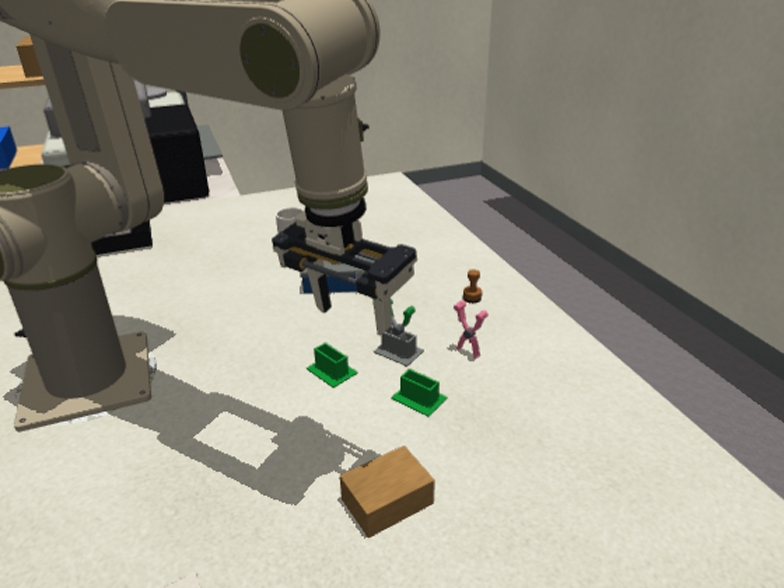

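View pics/s21z.png

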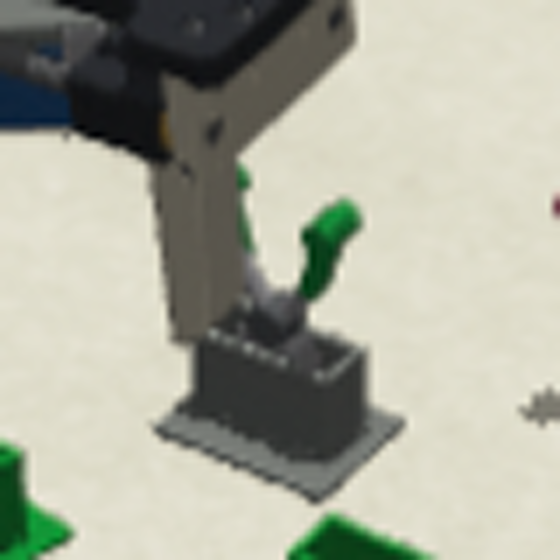

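```bash
python3 - <<'E'
from h import *
im=load("top")["pixels"].astype(int); r,g,b=im[...,0],im[...,1],im[...,2]
m=((r>1.35*b)&(r>g*1.1)); ys,xs=np.nonzero(m[215:240,200:230]); print(xs.mean()+200,ys.mean()+215,len(xs))
d=load("top"); y=np.array([.319,.948,0]); c=np.array([.5443,.174,.088])
print([proj(d,c-k*y)[0] for k in(.008,.0045)])
print(robot.read_state()["dq"]); print(robot.close_job())
E
```

```text
213.4 225.4 5
[array([213.69812514, 225.86521221]), array([212.56628746, 225.45569293])]
[-0.00323036  0.00063514 -0.00058588  0.00032279  0.00032072 -0.00050379]
the job is handed in; nothing more can be done
None
```

I lifted the green-handled pliers out of the grey holder and closed their jaws on the seal. I squeezed in small steps, with the grip limited to 13 N. The button gave way at the 12 N limit, and then the handles stopped hard at 37 mm, with no further movement at 13 N. After that I stood the pliers back in the holder, let go, moved the arm clear and handed the job in at about 26 s of the 67 s allowed. No verdict was reported.

**Button:** It looks fully closed. It moved by 0.65 px in the side view, where a full 5 mm close should show 0.71 px. In the top view it moved by about 1.5 px, where about 1.2 px was expected.

**Pliers:** They stand jaws down in the holder. In the top view both handle barrels are within about 0.5 px of where they started. In the last side view the gripper hid the left barrel.

**Mug, stamp and parcel:** I sent the arm nowhere near them. The stamp is at its starting pixel in the top view. The parcel looks unmoved in the side picture. The networks' centres for the mug (3 px) and for the parcel in the top view (8 px) differed from the first ones. In the final side view they also marked the parcel as the stamp. I put these down to network error but did not check further.

**Disagreements on the way:**
- The fingertips looked about 5 px higher in the side view than the reported tool position. I never found out why, so I worked from the position of the pliers themselves instead.
- The pliers tilted by about 0.1 rad in the grip on the way to the seal. I corrected this when placing them over the seal and again before putting them back.

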